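Put the jam jars away in the caddy drawer and lock it

ROBOT

A 7-joint arm with a two-finger parallel gripper is mounted at the origin on a cart in front of the work surface, level with it; the furniture and walls round the work are solid. World frame = base frame: x ahead of the robot, y to its left, z up, the work surface at z = 0. Lengths are in m, angles in rad, forces in N, time in s.
With the tool pointing down it reaches from about 0.425 to 1.025 m from the base axis. Payload 9.4 kg.
Tool frame: the origin (TCP) lies between the finger pads; the fingertips stand arm.tip_reach ahead of it and the grasp point (between the pads) is the TCP (arm.tip_reach is the distance from the TCP to the fingertips, in m); z points along the fingers, y is the line along which they close (so a half turn about z gives the same grasp; the last joint's range is limited). The gripper opens to 85 mm and grips with 20 to 120 N. Pads are 22 mm wide; open, the fingers measure 114 mm over their backs; the gripper's body (76 mm by 85 mm) begins 54 mm behind the grasp point. The pads swing forward as they close: fully open they stand 13 mm farther back than shut.
Start: joints at [-1.301, 0.599, -0.003, 1.599, 0.002, 0.943, -0.08], TCP at [0.246, 0.682, 0.25] pointing down, gripper open.
Joint ranges: [-2.57, 2.57], [-0.35, 1.97], [-1.29, 1.29], [0.11, 2.56], [-1.05, 4.19], [0.11, 1.86], [-2.63, 2.63]. Speed limits (rad/s): [2.22, 2.22, 3.01, 3.01, 3.14, 3.14, 3.14].

INTERFACE

Orientations are given as a 3x3 rotation matrix whose columns are the frame's x, y, z axes.
In Python, from rig import arm, optics, workorder, recognise, silhouettes, pinpoint gives the robot as it stands. The module is installed in compiled form; this text tells all that it offers.
- The arm moves only by the tool apply_moves, never from a script. Its argument "rows" is a list of rows, each an object of numbers: "dx", "dy", "dz": the shift along the world's x, y, z in cm; "ax", "ay", "az": the turn, a rotation vector about the world's x, y, z in rad; "grip": the gripper command: -1 is fully open, 1 is shut, values between are in proportion. A call has exactly 8 rows; each row shifts and turns the commanded pose from where the row before left it; what a row does not reach is not made up. A row lasts 1/8 s, in which the tool goes at most 62.5 mm and 10.7 degrees, less where a joint would pass 70% of its speed; a pose out of reach is approached as far as the arm can. A call is refused whole if a number of a shift passes 6.25 or a number of a turn 0.188, either way. A call with a gripper value outside its range is refused whole. The fingers move at their own pace and stop on an object; "newtons" is the grip in N (left out, the last holds). Time passes only in rows, so rows that do not move let the fingers close, or fill a call up. It gives the time, the measured TCP pose, the force, the opening and the grip force at its end, in the units of the state.
- arm.state(): the state, without advancing time (a new reading comes with each control period).
- optics.snapshot(name): name is "scene" or "top" or "wrist"; returns a dict with "pixels" (480x640x3 uint8, red, green, blue), "depth" (480x640 float32, m along the optical axis (not along the pixel's ray), 0 where there is no reading), "vfov" (degrees; the focal length in pixels is half the picture's height over the tangent of half this angle, whatever the lens; pixels are square), "cx", "cy" (the principal point, pixels), "world_from_camera" (4x4, takes a point from camera to world coordinates). Camera axes: x right, y down, z forward; pixel columns grow to the right and rows downward; lengths in m; the calibration is good to about 2 mm. A picture is of the moment at which its call begins.
- workorder.close_job(): hands the job in; it is judged then, once.
Trained networks look in a picture, given as the dict that the camera call returned (one of the last four; its "shot" number tells which), for a name from the list of things; names that differ only in an ending like _2 or _b are one class to them, and where a whole thing is asked for, a point or a joint stands for the part that bears it (a point fixed in the world has none). Each returns a list of dicts, best first, with "confidence" (0 to 1); they miss things now and then, are a little off and sometimes report something else, mostly with a low value. They report only what shows in the picture. A call takes as long as a camera call.
- recognise(query, picture): "xy" ([column, row] as shares, 0 to 1, of the picture: columns of its width, rows of its height, amid what is visible of it).
- silhouettes(query, picture): "mask" (480x640 bool, what is visible of it) and "xy" ([column, row] as shares, 0 to 1, of the picture: columns of its width, rows of its height, amid what is visible of it).
- pinpoint(query, picture): "xy" ([column, row] as shares, 0 to 1, of the picture: columns of its width, rows of its height: a listed point, or the origin of a listed thing).
The state is a dict: "time": time; "qpos": joint angles; "qvel": joint speeds; "joint_efforts": joint torques, N m; "ee_pos": TCP position; "eef_rot": TCP orientation; "wrist_force": force on the tool from outside, world axes, zero at the start; "wrist_torque": the same for the moment, N m; "width": finger opening in m; "gripper_force": force on a finger pad.
Only numpy, scipy, OpenCV 4.12 (cv2) and the standard library are available. Lean on these libraries where they do the work, as an engineer would, in place of code of your own. Each camera call takes 0.05 s, during which the arm holds its last target. There are 200 camera calls.

TASK

Breakfast is over: pull the drawer of the wooden caddy fully open by its handle, stand every jam jar upright in it, then slide the drawer gently home until you feel its stop. Then lock it: by its black knob swing the sprung steel arm on top of the caddy round against its spring until it stops over the steel socket on the drawer front, and, holding it there, push the knob down so that the bolt drops into the socket and stays. There may be three or four jars; leave the other things on the counter alone.

Things in the scene. Friction and masses are not known exactly. Their poses are not given: they have to be found in the camera images.
- caddy: light-wood countertop caddy with one drawer, 200 mm deep (x) x 320 wide (y) x 112 high, fixed to the counter; its place and heading vary. Origin: centre of its underside; x points from the drawer side to the back, y to the left seen from the robot, z up. The carcass front face is at x = -100 mm
- drawer (a joint): travel of the drawer in m: 0 = fully home at its stop, up to 0.15 = fully out (it moves along the caddy's -x). Starts ajar, 0.03 to 0.06 out. About 2 N of friction, no spring; it stays where it is left
- drawer_row (a point): point on the drawer's inner floor, moving with it, 18 mm above the counter, axes as the caddy's: centre of the row for the jars. The inside reaches 62 mm forward, 104 back, 143 to each side; side and back walls stand 42 mm above the floor, the 14 mm front panel ends 110 mm above the counter. Four jars fit at y = -105, -35, 35, 105 mm. Clear height when shut: 82 mm
- drawer_handle (a point): middle of the steel bar handle of the drawer, moving with it, 88 mm above the counter: a 10 mm round bar, straight for 70 mm along y, 50 mm in front of the drawer front, with 45 mm of free room behind it. It can be pinched from above to pull, or pushed
- strike (a point): middle of the mouth of the steel socket on the drawer front, 110 mm above the counter, 100 mm to the right (-y) of the drawer's middle, moving with the drawer. The hole is open above, 22 mm wide (y) and 26 mm (x), its walls 26 mm high and 6 mm thick
- pivot (a point): the upright pivot of the steel swing arm on top of the caddy, 60 mm behind the carcass front face, 128 mm above the counter. The bolt stands 88 mm from it
- swing_arm (a joint): angle of the swing arm, rad: 0 = at rest, pointing forward and left over the caddy's top; grows anticlockwise from above; at 1.1 it points straight forward, its bolt over the middle of the shut drawer's socket; hard stop at 1.13; the seated bolt holds it at about 1.04. A torsion spring returns it to 0 when let go: about 2 N at the knob at rest, 5 N at 1.1
- bolt (a joint): how far the bolt is pushed down in m: 0 = up, 0.024 = fully down. About 2 N of friction, no spring. It can only go down over the socket of the shut drawer (else it meets the caddy's top or the socket's wall); down in the socket it holds the arm against its spring and locks the drawer
- knob (a point): centre of the black knob on the bolt's upper end, an upright cylinder of 28 mm diameter and 34 mm height; its centre is 185 mm above the counter with the bolt up, 161 mm with it down. The bolt below is a 12 mm rod whose tip is 5 mm above the caddy's top when up; the arm's top face lies 133 mm above the counter
- jam_1: closed glass jam jar with a screw lid, 60 mm diameter, 75 mm high, about 0.3 kg; may be absent. Origin: centre of its underside, z up. Grip the lid from above, 56 mm across
- jam_2: jam jar like jam_1, 59 mm diameter, 75 mm high; may be absent
- jam_3: jam jar like jam_1, 60 mm diameter, 75 mm high; may be absent
- jam_4: jam jar like jam_1, 59 mm diameter, 75 mm high; may be absent
- mill: wooden pepper mill, 52 mm diameter, 160 mm high, to be left alone; origin: centre of its underside
- card: small sign in a black foot, 45 x 71 x 74 mm, to be left alone; origin: centre of its underside
- cheese: yellow block of cheese, 36 x 55 x 30 mm, to be left alone; origin: centre of its underside
- teaspoon: metal teaspoon, 133 x 27 x 11 mm, lying on the counter, to be left alone; origin: centre of its underside

How it is judged:
On the way, in this order (a step that is already met when the one before it is completed fails the run):
1. the drawer is pulled well open (beyond 120 mm) (value of joint drawer above 0.12 m), for 0.2 s.
2. all the jars present stand upright in the drawer, let go (x of jam_1 in the frame of drawer_row between -0.05 and 0.09 m and y of jam_1 in the frame of drawer_row between -0.13 and 0.13 m and z of jam_1 in the frame of drawer_row between -0.008 and 0.01 m and angle between each of jam_1, jam_2, jam_3, jam_4's own z axis and vertical below 0.35 rad and x of jam_2 in the frame of drawer_row between -0.05 and 0.09 m and y of jam_2 in the frame of drawer_row between -0.13 and 0.13 m and z of jam_2 in the frame of drawer_row between -0.008 and 0.01 m and x of jam_3 in the frame of drawer_row between -0.05 and 0.09 m and y of jam_3 in the frame of drawer_row between -0.13 and 0.13 m and z of jam_3 in the frame of drawer_row between -0.008 and 0.01 m and x of jam_4 in the frame of drawer_row between -0.05 and 0.09 m and y of jam_4 in the frame of drawer_row between -0.13 and 0.13 m and z of jam_4 in the frame of drawer_row between -0.008 and 0.01 m and contact force between each of jam_1, jam_2, jam_3, jam_4 and the fingers below 0.5 N), for 0.2 s.
3. the drawer is fully home with the jars in it (value of joint drawer below 0.004 m), for 0.2 s.
4. the arm is swung over the socket and the bolt is down in it (value of joint swing_arm above 1 rad and value of joint bolt above 0.016 m), for 0.2 s.
At the end, for the whole second after the job is handed in: Every jar present stands upright (within 0.35 rad) on the drawer floor; the drawer is home within 4 mm; the swing arm is held beyond 1.0 rad by its bolt, which is at least 16 mm down in the socket (all of step 4 and x of jam_1 in the frame of drawer_row between -0.05 and 0.09 m and y of jam_1 in the frame of drawer_row between -0.13 and 0.13 m and z of jam_1 in the frame of drawer_row between -0.008 and 0.01 m and angle between each of jam_1, jam_2, jam_3, jam_4's own z axis and vertical below 0.35 rad and x of jam_2 in the frame of drawer_row between -0.05 and 0.09 m and y of jam_2 in the frame of drawer_row between -0.13 and 0.13 m and z of jam_2 in the frame of drawer_row between -0.008 and 0.01 m and x of jam_3 in the frame of drawer_row between -0.05 and 0.09 m and y of jam_3 in the frame of drawer_row between -0.13 and 0.13 m and z of jam_3 in the frame of drawer_row between -0.008 and 0.01 m and x of jam_4 in the frame of drawer_row between -0.05 and 0.09 m and y of jam_4 in the frame of drawer_row between -0.13 and 0.13 m and z of jam_4 in the frame of drawer_row between -0.008 and 0.01 m and value of joint drawer below 0.004 m); the robot touches nothing.
It fails at once if the drawer is slammed (faster than 0.4 m/s) (velocity of joint drawer below -0.4 m/s).
It fails at once if a thing to be left alone (mill, card, cheese, teaspoon) is shifted by more than 50 mm (distance of any of mill, card, cheese, teaspoon from where it was at the start of the episode above 0.05 m).
It fails at once if the mill or the card is knocked over (angle between any of mill, card's own z axis and vertical above 0.6 rad).
Of jam_1, jam_2, jam_3, jam_4 only 3 to 4 are there at a start; the rules pass over those that are not, and their reading is None.
At some moment in a run one of jam_1, jam_2, jam_3, jam_4 may be knocked a few centimetres aside while the robot is not near it.
Once in a run the grip may slacken for a moment while it holds something.
It also fails if it takes over 205 s, if anything falls off the work surface, if the arm or the gripper's body presses on something with over 40 N, if the wrist force passes 120 N, or if a joint passes its speed limit or range.

## Working session

There is one attempt and no reset: what is moved stays moved. The work goes in short steps, Python scripts to look and compute and a tool call to move; the robot and the scene stay as the last step left them, time stands still between calls to the robot, and variables do not carry over. Pictures are saved under pics/ and viewed, at most 14 in all, crops included, and the job is handed in when it is done.

Besides the shell and the picture viewer there is one more tool, called after ">>>" by a JSON object that holds its "op" and its "data". apply_moves: Moves the arm, as the interface text tells. Its arguments: {"type":"object","properties":{"rows":{"type":"array"},"newtons":{"type":"number"}},"required":["rows"]}

```bash
mkdir -p pics; cat > h.py <<'E'
import numpy as np, cv2
from rig import arm, optics, workorder, recognise, silhouettes, pinpoint
def save(p,name): cv2.imwrite('pics/'+name+'.png',p['pixels'][:,:,::-1])
def world(p,u,v,d=None):
    f=240/np.tan(np.radians(p['vfov'])/2)
    if d is None: d=p['depth'][int(round(v)),int(round(u))]
    c=np.array([(u-p['cx'])/f*d,(v-p['cy'])/f*d,d,1.0])
    return (p['world_from_camera']@c)[:3]
def ray(p,u,v):
    o=p['world_from_camera'][:3,3]; d=world(p,u,v,1.0)-o
    return o,d
def atz(p,u,v,z):
    o,d=ray(p,u,v); return o+d*(z-o[2])/d[2]
def tri(a,b):
    A=0;B=0
    for o,d in (a,b):
        d=d/np.linalg.norm(d);M=np.eye(3)-np.outer(d,d);A=A+M;B=B+M@o
    return np.linalg.solve(A,B)
def pp(q,p,n=1,fn=pinpoint):
    return [(r['confidence'],r['xy'][0]*640,r['xy'][1]*480) for r in fn(q,p)][:n]
E
cat > a.py <<'E'
from h import *
np.set_printoptions(precision=3,suppress=True)
s=optics.snapshot('scene');t=optics.snapshot('top');save(s,'s0');save(t,'t0')
print(arm.tip_reach,s['world_from_camera'][:3,3],t['world_from_camera'][:3,3])
for q in ['drawer_row','drawer_handle','strike','pivot','knob','caddy','mill','card','cheese','teaspoon']:
    a=pp(q,s);b=pp(q,t)
    print(q,np.round(a,2),np.round(b,2), tri(ray(s,*a[0][1:]),ray(t,*b[0][1:])) if a and b else '')
for p in (s,t):
    for r in silhouettes('jam_1',p):
        m=r['mask']; v,u=np.nonzero(m); P=np.array([world(p,x,y) for x,y in zip(u,v) if p['depth'][y,x]>0])
        top=P[P[:,2]>P[:,2].max()-.006]
        print('jar',round(r['confidence'],2),m.sum(),P.min(0),P.max(0),(top.min(0)+top.max(0))/2)
E
python3 a.py
```

```text
0.019 [ 0.214 -0.65   0.849] [0.503 0.01  1.146]
drawer_row [[  0.91 376.38 256.08]] [[  0.87 333.57 187.58]] [ 0.702 -0.015  0.018]
drawer_handle [[  0.64 328.38 257.09]] [[  0.82 338.11 235.82]] [ 0.572 -0.021  0.088]
strike [[  0.78 372.93 272.98]] [[  0.87 382.08 214.32]] [ 0.615 -0.125  0.116]
pivot [[  0.86 421.89 240.58]] [[  0.84 371.9  158.4 ]] [ 0.749 -0.105  0.123]
knob [[  0.69 390.02 204.72]] [[  0.54 342.72 174.19]] [ 0.705 -0.034  0.186]
caddy [[  0.93 396.1  252.58]] [[  0.56 330.11 159.7 ]] [ 0.778 -0.005 -0.015]
mill [[  0.62 464.58 350.5 ]] [[  0.74 444.61 180.72]] [ 0.712 -0.305  0.014]
card [[  0.91 261.31 171.98]] [[  0.59 186.88 232.18]] [0.591 0.364 0.055]
cheese [[  0.7  303.3  198.62]] [[  0.71 441.22 223.3 ]] [ 0.512 -0.168  0.398]
teaspoon [[  0.58 366.27 395.52]] [[  0.82 443.78 259.39]] [ 0.502 -0.292  0.009]
jar 0.94 1322 [ 0.577 -0.322  0.004] [ 0.633 -0.265  0.079] [ 0.606 -0.292  0.076]
jar 0.93 861 [ 0.354  0.269 -0.003] [0.431 0.41  0.081] [0.384 0.301 0.078]
jar 0.92 1246 [ 0.378 -0.34   0.002] [ 0.431 -0.287  0.079] [ 0.405 -0.312  0.076]
jar 0.77 702 [ 0.481  0.292 -0.002] [0.55  0.448 0.079] [0.509 0.32  0.076]
jar 0.32 878 [ 0.687 -0.124  0.109] [0.786 0.063 0.205] [ 0.7   -0.036  0.203]
jar 0.74 583 [ 0.576 -0.325  0.001] [ 0.641 -0.261  0.08 ] [ 0.605 -0.29   0.077]
jar 0.7 508 [ 0.48   0.295 -0.003] [0.538 0.375 0.082] [0.508 0.323 0.079]
jar 0.68 544 [0.356 0.273 0.004] [0.411 0.328 0.081] [0.382 0.303 0.079]
jar 0.64 586 [ 0.695 -0.369 -0.005] [ 0.768 -0.277  0.162] [ 0.715 -0.303  0.159]
jar 0.57 514 [ 0.378 -0.336  0.01 ] [ 0.432 -0.281  0.08 ] [ 0.405 -0.31   0.077]
```

View pics/s0.png

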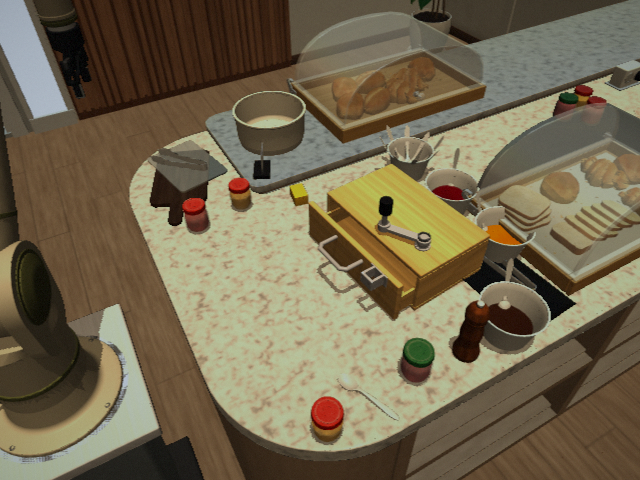

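View pics/t0.png

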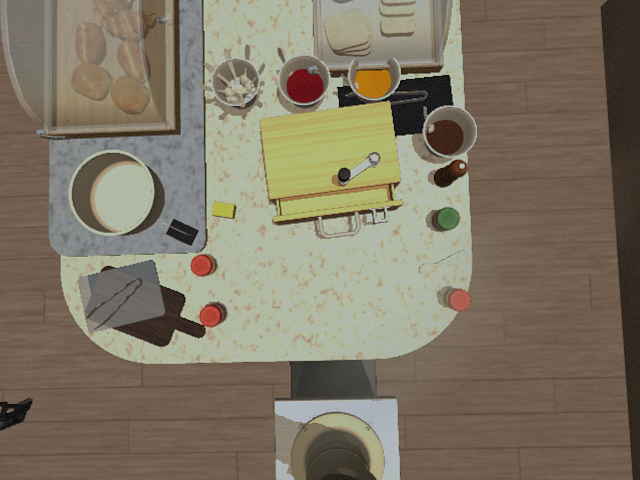

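The scene shows four jars: two red-lid at left (~(195,212),(240,190)), green (418,358) and red (327,415) at right. The top view shows the caddy turned slightly (front edge (274,217)–(402,203)), drawer ajar, with the mill at (450,173) near the green jar.

```bash
cat > b.py <<'E'
from h import *
np.set_printoptions(precision=4,suppress=True)
for n in ('top','scene'):
    p=optics.snapshot(n)
    f=240/np.tan(np.radians(p['vfov'])/2); v,u=np.mgrid[:480,:640]; d=p['depth']
    W=np.stack([(u-p['cx'])/f*d,(v-p['cy'])/f*d,d,np.ones_like(d)],-1)@p['world_from_camera'].T
    W=W[...,:3]
    m=(W[...,2]>.104)&(W[...,2]<.120)&(np.abs(W[...,1])<.25)&(W[...,0]>.5)&(W[...,0]<.95)&(d>0)
    k,l,st,_=cv2.connectedComponentsWithStats(m.astype(np.uint8))
    for i in np.argsort(-st[1:,4])[:3]+1:
        P=W[l==i]
        if len(P)<60: continue
        r=cv2.minAreaRect((P[:,:2]*1000).astype(np.float32)); print(n,len(P),np.median(P[:,2]),r)
E
python3 b.py
```

```text
top 10317 0.11192469345416156 ((776.5059814453125, -4.995635986328125), (201.40237426757812, 320.6536560058594), 5.569119930267334)
top 887 0.10958335671435848 ((612.215087890625, -20.491165161132812), (48.366668701171875, 312.2553405761719), 5.703972339630127)
scene 8137 0.11265428895114371 ((778.2257080078125, -5.09368896484375), (204.83261108398438, 322.87274169921875), 5.901405334472656)
scene 1017 0.11009497758472708 ((614.1480712890625, -22.663604736328125), (49.91746139526367, 312.24676513671875), 5.652369022369385)
```

```bash
cat > st.py <<'E'
from h import *
np.set_printoptions(precision=4,suppress=True)
s=arm.state(); R=s['eef_rot']; z=R[:,2]
print(round(s['time'],2),'pos',s['ee_pos'],'yaw of tool y (deg)',np.degrees(np.arctan2(R[1,1],R[0,1])),'z',z,'q',s['qpos'],'F',s['wrist_force'],'w',s['width'],s['gripper_force'])
E
python3 st.py
```

```text
1.3 pos [0.2464 0.6818 0.2503] yaw of tool y (deg) 70.12619170006255 z [ 0.  0. -1.] q [-1.3007  0.5993 -0.0025  1.5994  0.0018  0.9429 -0.0799] F [-0.1219  0.8324 -0.4531] w 0.08555147698891151 0.0
```

>>> {"op": "apply_moves", "data": {"rows": [{"dx": 1.36, "dy": -2.95, "dz": -0.25, "az": -0.047, "grip": 0.0}, {"dx": 1.36, "dy": -2.95, "dz": -0.25, "az": -0.047, "grip": 0.0}, {"dx": 1.36, "dy": -2.95, "dz": -0.25, "az": -0.047, "grip": 0.0}, {"dx": 1.36, "dy": -2.95, "dz": -0.25, "az": -0.047, "grip": 0.0}, {"dx": 1.36, "dy": -2.95, "dz": -0.25, "az": -0.047, "grip": 0.0}, {"dx": 1.36, "dy": -2.95, "dz": -0.25, "az": -0.047, "grip": 0.0}, {"dx": 1.36, "dy": -2.95, "dz": -0.25, "az": -0.047, "grip": 0.0}, {"dx": 1.36, "dy": -2.95, "dz": -0.25, "az": -0.047, "grip": 0.0}]}}

```text
$.rows[0]: bad value
```

>>> {"op": "apply_moves", "data": {"rows": [{"dx": 1.36, "dy": -2.95, "dz": -0.25, "az": -0.047, "grip": 0.0}, {"dx": 1.36, "dy": -2.95, "dz": -0.25, "az": -0.047, "grip": 0.0}, {"dx": 1.36, "dy": -2.95, "dz": -0.25, "az": -0.047, "grip": 0.0}, {"dx": 1.36, "dy": -2.95, "dz": -0.25, "az": -0.047, "grip": 0.0}, {"dx": 1.36, "dy": -2.95, "dz": -0.25, "az": -0.047, "grip": 0.0}, {"dx": 1.36, "dy": -2.95, "dz": -0.25, "az": -0.047, "grip": 0.0}, {"dx": 1.36, "dy": -2.95, "dz": -0.25, "az": -0.047, "grip": 0.0}, {"dx": 1.36, "dy": -2.95, "dz": -0.25, "az": -0.047, "grip": 0.0}]}}

```text
$.rows[0]: bad value
```

>>> {"op": "apply_moves", "data": {"rows": [{"dx": 1.36, "dy": -2.95, "dz": -0.25, "az": -0.047, "grip": 0.0}, {"dx": 1.36, "dy": -2.95, "dz": -0.25, "az": -0.047, "grip": 0.0}, {"dx": 1.36, "dy": -2.95, "dz": -0.25, "az": -0.047, "grip": 0.0}, {"dx": 1.36, "dy": -2.95, "dz": -0.25, "az": -0.047, "grip": 0.0}, {"dx": 1.36, "dy": -2.95, "dz": -0.25, "az": -0.047, "grip": 0.0}, {"dx": 1.36, "dy": -2.95, "dz": -0.25, "az": -0.047, "grip": 0.0}, {"dx": 1.36, "dy": -2.95, "dz": -0.25, "az": -0.047, "grip": 0.0}, {"dx": 0, "dy": 0, "dz": 0, "az": 0, "grip": 0.0}]}}

```text
$.rows[0]: bad value
```

```bash
python3 st.py; cat > w.py <<'E'
import sys
from h import *
p=optics.snapshot('wrist'); save(p,sys.argv[1])
for q in sys.argv[2:]:
    for r in pp(q,p,3): print(q,np.round(r,2),world(p,*r[1:]))
E
python3 w.py w0 drawer_handle strike knob
```

```text
1.3 pos [0.2464 0.6818 0.2503] yaw of tool y (deg) 70.12619170006255 z [ 0.  0. -1.] q [-1.3007  0.5993 -0.0025  1.5994  0.0018  0.9429 -0.0799] F [-0.1219  0.8324 -0.4531] w 0.08555147698891151 0.0
```

View pics/w0.png

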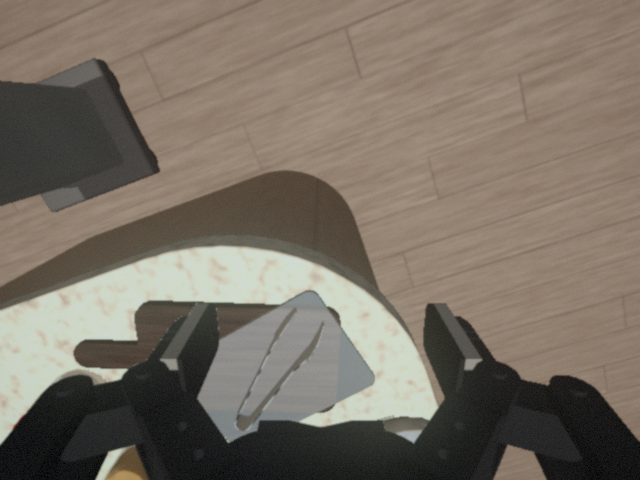

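The calls were refused (the rows probably need every field), so the arm hasn't moved. The wrist view shows only the cutting board and the fingers. I'll try one call with full rows.

>>> {"op": "apply_moves", "data": {"rows": [{"dx": 1.36, "dy": -2.95, "dz": -0.25, "ax": 0, "ay": 0, "az": -0.047, "grip": 0}, {"dx": 1.36, "dy": -2.95, "dz": -0.25, "ax": 0, "ay": 0, "az": -0.047, "grip": 0}, {"dx": 1.36, "dy": -2.95, "dz": -0.25, "ax": 0, "ay": 0, "az": -0.047, "grip": 0}, {"dx": 1.36, "dy": -2.95, "dz": -0.25, "ax": 0, "ay": 0, "az": -0.047, "grip": 0}, {"dx": 1.36, "dy": -2.95, "dz": -0.25, "ax": 0, "ay": 0, "az": -0.047, "grip": 0}, {"dx": 1.36, "dy": -2.95, "dz": -0.25, "ax": 0, "ay": 0, "az": -0.047, "grip": 0}, {"dx": 1.36, "dy": -2.95, "dz": -0.25, "ax": 0, "ay": 0, "az": -0.047, "grip": 0}, {"dx": 1.36, "dy": -2.95, "dz": -0.25, "ax": 0, "ay": 0, "az": -0.047, "grip": 0}]}}

```text
time: 2.5
ee_pos: [0.3558, 0.4448, 0.2303]
eef_rot: [[-0.749, 0.663, 0.0], [0.663, 0.749, 0.0], [0.0, 0.0, -1.0]]
wrist_force: [1.3, 0.2, 0.1]
width: 0.0424
gripper_force: 0.0
```

Works, and it tracks exactly. Continuing.

>>> {"op": "apply_moves", "data": {"rows": [{"dx": 1.36, "dy": -2.95, "dz": -0.25, "ax": 0, "ay": 0, "az": -0.047, "grip": 0}, {"dx": 1.36, "dy": -2.95, "dz": -0.25, "ax": 0, "ay": 0, "az": -0.047, "grip": 0}, {"dx": 1.36, "dy": -2.95, "dz": -0.25, "ax": 0, "ay": 0, "az": -0.047, "grip": 0}, {"dx": 1.36, "dy": -2.95, "dz": -0.25, "ax": 0, "ay": 0, "az": -0.047, "grip": 0}, {"dx": 1.36, "dy": -2.95, "dz": -0.25, "ax": 0, "ay": 0, "az": -0.047, "grip": 0}, {"dx": 1.36, "dy": -2.95, "dz": -0.25, "ax": 0, "ay": 0, "az": -0.047, "grip": 0}, {"dx": 1.36, "dy": -2.95, "dz": -0.25, "ax": 0, "ay": 0, "az": -0.047, "grip": 0}, {"dx": 1.36, "dy": -2.95, "dz": -0.25, "ax": 0, "ay": 0, "az": -0.047, "grip": 0}]}}

```text
time: 3.5
ee_pos: [0.4645, 0.2085, 0.2103]
eef_rot: [[-0.453, 0.892, 0.0], [0.892, 0.453, 0.0], [-0.0, 0.0, -1.0]]
wrist_force: [-0.7, 0.3, -0.8]
width: 0.0429
gripper_force: 0.0
```

>>> {"op": "apply_moves", "data": {"rows": [{"dx": 1.36, "dy": -2.95, "dz": -0.25, "ax": 0, "ay": 0, "az": -0.047, "grip": 0}, {"dx": 1.36, "dy": -2.95, "dz": -0.25, "ax": 0, "ay": 0, "az": -0.047, "grip": 0}, {"dx": 1.36, "dy": -2.95, "dz": -0.25, "ax": 0, "ay": 0, "az": -0.047, "grip": 0}, {"dx": 1.36, "dy": -2.95, "dz": -0.25, "ax": 0, "ay": 0, "az": -0.047, "grip": 0}, {"dx": 1.36, "dy": -2.95, "dz": -0.25, "ax": 0, "ay": 0, "az": -0.047, "grip": 0}, {"dx": 1.36, "dy": -2.95, "dz": -0.25, "ax": 0, "ay": 0, "az": -0.047, "grip": 0}, {"dx": 1.36, "dy": -2.95, "dz": -0.25, "ax": 0, "ay": 0, "az": -0.047, "grip": 0}, {"dx": 1.36, "dy": -2.95, "dz": -0.25, "ax": 0, "ay": 0, "az": -0.047, "grip": 0}]}}

```text
time: 4.5
ee_pos: [0.5732, -0.0276, 0.1903]
eef_rot: [[-0.094, 0.996, 0.0], [0.996, 0.094, 0.0], [-0.0, 0.0, -1.0]]
wrist_force: [0.9, 0.2, 0.1]
width: 0.0428
gripper_force: 0.0
```

```bash
python3 st.py; python3 w.py w1 drawer_handle strike knob
```

```text
4.5 pos [ 0.5732 -0.0276  0.1903] yaw of tool y (deg) 5.3754831038001045 z [ 0.0004  0.     -1.    ] q [-0.2432  0.5083  0.2776  2.0202 -0.2249  0.6413  0.2759] F [0.875  0.2217 0.1455] w 0.04275289459678309 0.0
drawer_handle [  0.75 321.09 235.49] [ 0.57215988 -0.02296928  0.09278831]
strike [  0.97 370.88 385.2 ] [ 0.6194076  -0.13303789  0.10008612]
knob [  0.86 613.5  358.18] [ 0.68755093 -0.02671797  0.19690358]
```

View pics/w1.png

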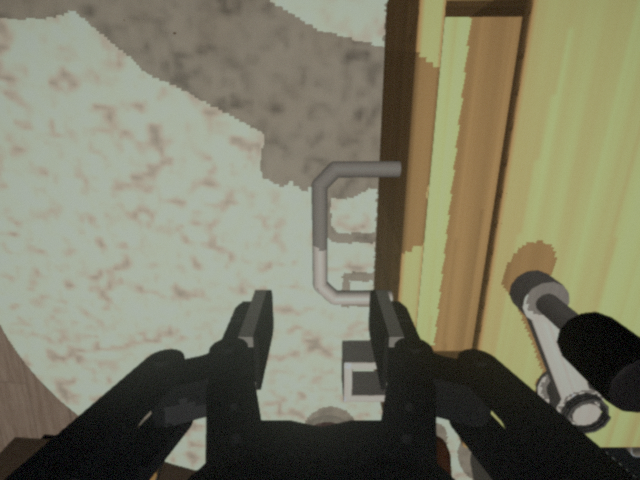

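The handle bar is at about (320,235), world (0.572,-0.023), matching the model and lying under the TCP. I'll descend, grip and pull.

>>> {"op": "apply_moves", "data": {"rows": [{"dx": 0, "dy": 0, "dz": -2, "ax": 0, "ay": 0, "az": 0.005, "grip": 0}, {"dx": 0, "dy": 0, "dz": -2, "ax": 0, "ay": 0, "az": 0, "grip": 0}, {"dx": 0, "dy": 0, "dz": -2, "ax": 0, "ay": 0, "az": 0, "grip": 0}, {"dx": 0, "dy": 0, "dz": -2, "ax": 0, "ay": 0, "az": 0, "grip": 0}, {"dx": 0, "dy": 0, "dz": -2, "ax": 0, "ay": 0, "az": 0, "grip": 0}, {"dx": 0, "dy": 0, "dz": -0.2, "ax": 0, "ay": 0, "az": 0, "grip": 1}, {"dx": 0, "dy": 0, "dz": 0, "ax": 0, "ay": 0, "az": 0, "grip": 1}, {"dx": 0, "dy": 0, "dz": 0, "ax": 0, "ay": 0, "az": 0, "grip": 1}], "newtons": 60}}

```text
time: 5.7
ee_pos: [0.5727, -0.0255, 0.0887]
eef_rot: [[-0.102, 0.995, -0.0], [0.995, 0.102, 0.0], [0.0, 0.0, -1.0]]
wrist_force: [0.8, 1.4, -4.0]
width: 0.0081
gripper_force: 58.4
```

>>> {"op": "apply_moves", "data": {"rows": [{"dx": -0.6, "dy": -0.06, "dz": 0, "ax": 0, "ay": 0, "az": 0, "grip": 1}, {"dx": -1.4, "dy": -0.14, "dz": 0, "ax": 0, "ay": 0, "az": 0, "grip": 1}, {"dx": -1.5, "dy": -0.15, "dz": 0, "ax": 0, "ay": 0, "az": 0, "grip": 1}, {"dx": -1.5, "dy": -0.15, "dz": 0, "ax": 0, "ay": 0, "az": 0, "grip": 1}, {"dx": -1.5, "dy": -0.15, "dz": 0, "ax": 0, "ay": 0, "az": 0, "grip": 1}, {"dx": -1.5, "dy": -0.15, "dz": 0, "ax": 0, "ay": 0, "az": 0, "grip": 1}, {"dx": -1.5, "dy": -0.15, "dz": 0, "ax": 0, "ay": 0, "az": 0, "grip": 1}, {"dx": -0.6, "dy": -0.06, "dz": 0, "ax": 0, "ay": 0, "az": 0, "grip": 1}]}}

```text
time: 6.7
ee_pos: [0.4698, -0.0359, 0.0886]
eef_rot: [[-0.101, 0.995, -0.001], [0.995, 0.101, 0.001], [0.001, -0.001, -1.0]]
wrist_force: [2.6, 5.2, -5.0]
width: 0.0082
gripper_force: 59.1
```

>>> {"op": "apply_moves", "data": {"rows": [{"dx": -0.4, "dy": -0.04, "dz": 0, "ax": 0, "ay": 0, "az": 0, "grip": 1}, {"dx": -0.3, "dy": -0.03, "dz": 0, "ax": 0, "ay": 0, "az": 0, "grip": 1}, {"dx": -0.3, "dy": -0.03, "dz": 0, "ax": 0, "ay": 0, "az": 0, "grip": 1}, {"dx": 0, "dy": 0, "dz": 0, "ax": 0, "ay": 0, "az": 0, "grip": 1}, {"dx": 0, "dy": 0, "dz": 0, "ax": 0, "ay": 0, "az": 0, "grip": 1}, {"dx": 0, "dy": 0, "dz": 0, "ax": 0, "ay": 0, "az": 0, "grip": 0}, {"dx": 0, "dy": 0, "dz": 0, "ax": 0, "ay": 0, "az": 0, "grip": 0}, {"dx": 0, "dy": 0, "dz": 0, "ax": 0, "ay": 0, "az": 0, "grip": 0}]}}

```text
time: 7.7
ee_pos: [0.4613, -0.0377, 0.0885]
eef_rot: [[-0.1, 0.995, -0.0], [0.995, 0.1, -0.0], [-0.0, -0.0, -1.0]]
wrist_force: [-0.7, -0.6, -0.1]
width: 0.0424
gripper_force: 0.0
```

>>> {"op": "apply_moves", "data": {"rows": [{"dx": 0, "dy": 0, "dz": 2.5, "ax": 0, "ay": 0, "az": 0, "grip": 0}, {"dx": 0, "dy": 0, "dz": 3, "ax": 0, "ay": 0, "az": 0, "grip": 0}, {"dx": 0, "dy": 1, "dz": 3, "ax": 0, "ay": 0, "az": 0, "grip": -0.4}, {"dx": 0.4, "dy": 3, "dz": 1.5, "ax": 0, "ay": 0, "az": 0, "grip": -0.8}, {"dx": 0.4, "dy": 4, "dz": 0, "ax": 0, "ay": 0, "az": 0, "grip": -0.8}, {"dx": 0.5, "dy": 4, "dz": 0, "ax": 0, "ay": 0, "az": 0, "grip": -0.8}, {"dx": 0.5, "dy": 4, "dz": 0, "ax": 0, "ay": 0, "az": 0, "grip": -0.8}, {"dx": 0.5, "dy": 4, "dz": 0, "ax": 0, "ay": 0, "az": 0, "grip": -0.8}]}}

```text
time: 8.7
ee_pos: [0.4846, 0.1637, 0.1883]
eef_rot: [[-0.1, 0.995, -0.0], [0.995, 0.1, -0.0], [-0.0, -0.0, -1.0]]
wrist_force: [0.3, -0.5, 0.4]
width: 0.0771
gripper_force: 0.0
```

>>> {"op": "apply_moves", "data": {"rows": [{"dx": 0.5, "dy": 3, "dz": 0, "ax": 0, "ay": 0, "az": 0, "grip": -0.8}, {"dx": 0.5, "dy": 3, "dz": 0, "ax": 0, "ay": 0, "az": 0, "grip": -0.8}, {"dx": 0.5, "dy": 3, "dz": 0, "ax": 0, "ay": 0, "az": 0, "grip": -0.8}, {"dx": 0.5, "dy": 3, "dz": 0, "ax": 0, "ay": 0, "az": 0, "grip": -0.8}, {"dx": 0.3, "dy": 2, "dz": 0, "ax": 0, "ay": 0, "az": 0, "grip": -0.8}, {"dx": 0.2, "dy": 2, "dz": 0, "ax": 0, "ay": 0, "az": 0, "grip": -0.8}, {"dx": 0, "dy": 0, "dz": 0, "ax": 0, "ay": 0, "az": 0, "grip": -0.8}, {"dx": 0, "dy": 0, "dz": 0, "ax": 0, "ay": 0, "az": 0, "grip": -0.8}]}}

```text
time: 9.7
ee_pos: [0.5098, 0.3216, 0.1882]
eef_rot: [[-0.1, 0.995, -0.0], [0.995, 0.1, -0.001], [-0.001, -0.0, -1.0]]
wrist_force: [0.5, 0.1, -0.7]
width: 0.0767
gripper_force: 0.0
```

```bash
cat > jars.py <<'E'
import sys
from h import *
np.set_printoptions(precision=3,suppress=True)
# lid centre: top-face points (depth) -> circle
for n in sys.argv[1:]:
    p=optics.snapshot(n)
    f=240/np.tan(np.radians(p['vfov'])/2)
    for r in silhouettes('jam_1',p):
        v,u=np.nonzero(r['mask']&(p['depth']>0))
        if len(u)<100: continue
        P=np.array([world(p,x,y) for x,y in zip(u,v)]); zt=np.percentile(P[:,2],97)
        T=P[P[:,2]>zt-.005]; (cx,cy),rad=cv2.minEnclosingCircle((T[:,:2]*1000).astype(np.float32))
        print(n,round(r['confidence'],2),'lid',round(cx/1000,4),round(cy/1000,4),'r',round(rad,1),'ztop',round(zt,3))
E
python3 jars.py wrist top; python3 st.py
```

```text
wrist 0.67 lid 0.3807 0.3035 r 27.2 ztop 0.077
wrist 0.66 lid 0.5058 0.3241 r 26.9 ztop 0.077
top 0.97 lid 0.3819 0.3024 r 27.2 ztop 0.078
top 0.87 lid 0.5073 0.3225 r 26.6 ztop 0.078
top 0.8 lid 0.605 -0.2903 r 28.0 ztop 0.078
top 0.63 lid 0.5018 -0.2871 r 57.1 ztop 0.012
9.9 pos [0.5099 0.3218 0.1884] yaw of tool y (deg) 5.72331088942621 z [-0.     -0.0002 -1.    ] q [-0.8777  0.547   0.3267  1.9582 -0.269   0.6781 -0.2846] F [-0.5707 -0.062   0.5672] w 0.07692879523868366 0.0
```

>>> {"op": "apply_moves", "data": {"rows": [{"dx": -0.3, "dy": 0.1, "dz": -2.1, "ax": 0, "ay": 0, "az": 0, "grip": -0.8}, {"dx": 0, "dy": 0, "dz": -3, "ax": 0, "ay": 0, "az": 0, "grip": -0.8}, {"dx": 0, "dy": 0, "dz": -3, "ax": 0, "ay": 0, "az": 0, "grip": -0.8}, {"dx": 0, "dy": 0, "dz": -3, "ax": 0, "ay": 0, "az": 0, "grip": -0.8}, {"dx": 0, "dy": 0, "dz": -1.6, "ax": 0, "ay": 0, "az": 0, "grip": -0.8}, {"dx": 0, "dy": 0, "dz": 0, "ax": 0, "ay": 0, "az": 0, "grip": 1}, {"dx": 0, "dy": 0, "dz": 0, "ax": 0, "ay": 0, "az": 0, "grip": 1}, {"dx": 0, "dy": 0, "dz": 0, "ax": 0, "ay": 0, "az": 0, "grip": 1}], "newtons": 45}}

```text
time: 10.9
ee_pos: [0.5077, 0.3238, 0.0624]
eef_rot: [[-0.1, 0.995, 0.002], [0.995, 0.1, 0.001], [0.001, 0.002, -1.0]]
wrist_force: [1.1, -1.3, 1.6]
width: 0.0533
gripper_force: 48.5
```

>>> {"op": "apply_moves", "data": {"rows": [{"dx": 0, "dy": 0, "dz": 1, "ax": 0, "ay": 0, "az": 0, "grip": 1}, {"dx": 0, "dy": 0, "dz": 2, "ax": 0, "ay": 0, "az": 0, "grip": 1}, {"dx": 0, "dy": 0, "dz": 3, "ax": 0, "ay": 0, "az": 0, "grip": 1}, {"dx": 0.3, "dy": -1, "dz": 3, "ax": 0, "ay": 0, "az": 0, "grip": 1}, {"dx": 0.7, "dy": -2, "dz": 2.5, "ax": 0, "ay": 0, "az": 0, "grip": 1}, {"dx": 1, "dy": -2.8, "dz": 1.5, "ax": 0, "ay": 0, "az": 0, "grip": 1}, {"dx": 1, "dy": -2.8, "dz": 0, "ax": 0, "ay": 0, "az": 0, "grip": 1}, {"dx": 1, "dy": -2.8, "dz": 0, "ax": 0, "ay": 0, "az": 0, "grip": 1}]}}

```text
time: 11.9
ee_pos: [0.5463, 0.209, 0.1921]
eef_rot: [[-0.101, 0.995, -0.0], [0.995, 0.101, 0.0], [0.0, -0.0, -1.0]]
wrist_force: [0.8, 0.0, -4.2]
width: 0.0534
gripper_force: 47.0
```

>>> {"op": "apply_moves", "data": {"rows": [{"dx": 1, "dy": -2.8, "dz": 0, "ax": 0, "ay": 0, "az": 0, "grip": 1}, {"dx": 1, "dy": -2.8, "dz": 0, "ax": 0, "ay": 0, "az": 0, "grip": 1}, {"dx": 1, "dy": -2.8, "dz": 0, "ax": 0, "ay": 0, "az": 0, "grip": 1}, {"dx": 1, "dy": -2.3, "dz": 0, "ax": 0, "ay": 0, "az": 0, "grip": 1}, {"dx": 0.5, "dy": -2, "dz": 0, "ax": 0, "ay": 0, "az": 0, "grip": 1}, {"dx": 0, "dy": 0, "dz": 0, "ax": 0, "ay": 0, "az": 0, "grip": 1}, {"dx": 0, "dy": 0, "dz": 0, "ax": 0, "ay": 0, "az": 0, "grip": 1}, {"dx": 0, "dy": 0, "dz": 0, "ax": 0, "ay": 0, "az": 0, "grip": 1}]}}

```text
time: 12.9
ee_pos: [0.5914, 0.084, 0.1912]
eef_rot: [[-0.103, 0.995, -0.0], [0.995, 0.103, 0.0], [0.001, -0.0, -1.0]]
wrist_force: [0.6, 0.7, -4.3]
width: 0.0536
gripper_force: 47.0
```

```bash
cat > row.py <<'E'
from h import *
p=optics.snapshot('wrist'); save(p,'w2'); s=optics.snapshot('scene')
for q in ['drawer_row','strike','drawer_handle']:
    print(q,pp(q,s),pp(q,p))
    try: print(tri(ray(p,*pp(q,p)[0][1:]),ray(s,*pp(q,s)[0][1:])))
    except IndexError: pass
E
python3 row.py; python3 st.py
```

```text
drawer_row [(0.88, 337.98400000000004, 280.704)] [(0.48, 320.768, 264.288)]
[ 0.60637007  0.00711123 -0.03796954]
strike [(0.73, 329.28, 299.712)] []
drawer_handle [(0.63, 282.112, 283.104)] []
13.5 pos [0.5918 0.0827 0.1913] yaw of tool y (deg) 5.786124136568297 z [-0. -0. -1.] q [-0.4395  0.5346  0.3024  1.9672 -0.2453  0.6748  0.1169] F [-0.9248 -1.1766 -3.6753] w 0.05322006301475234 46.97793493378413
```

View pics/w2.png

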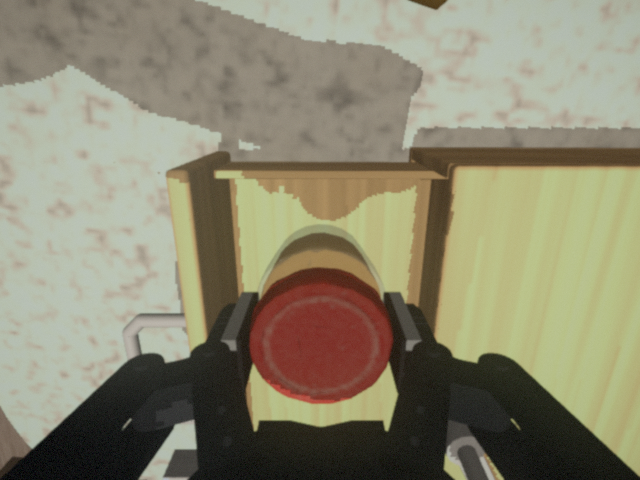

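The jar is centred between the drawer front (col ~205) and the carcass (col ~440), with the side wall beyond at row 170. I'll lower and release.

>>> {"op": "apply_moves", "data": {"rows": [{"dx": 0, "dy": 0, "dz": -2.5, "ax": 0, "ay": 0, "az": 0, "grip": 1}, {"dx": 0, "dy": 0, "dz": -3, "ax": 0, "ay": 0, "az": 0, "grip": 1}, {"dx": 0, "dy": 0, "dz": -3, "ax": 0, "ay": 0, "az": 0, "grip": 1}, {"dx": 0, "dy": 0, "dz": -1.5, "ax": 0, "ay": 0, "az": 0, "grip": 1}, {"dx": 0, "dy": 0, "dz": -0.5, "ax": 0, "ay": 0, "az": 0, "grip": 1}, {"dx": 0, "dy": 0, "dz": -0.4, "ax": 0, "ay": 0, "az": 0, "grip": 1}, {"dx": 0, "dy": 0, "dz": 0, "ax": 0, "ay": 0, "az": 0, "grip": 1}, {"dx": 0, "dy": 0, "dz": 0, "ax": 0, "ay": 0, "az": 0, "grip": 1}]}}

```text
time: 14.5
ee_pos: [0.5922, 0.0828, 0.0829]
eef_rot: [[-0.101, 0.995, 0.001], [0.995, 0.101, 0.0], [0.0, 0.001, -1.0]]
wrist_force: [0.4, -0.1, -3.8]
width: 0.0533
gripper_force: 47.2
```

>>> {"op": "apply_moves", "data": {"rows": [{"dx": 0, "dy": 0, "dz": -0.3, "ax": 0, "ay": 0, "az": 0, "grip": 1}, {"dx": 0, "dy": 0, "dz": 0, "ax": 0, "ay": 0, "az": 0, "grip": 1}, {"dx": 0, "dy": 0, "dz": 0, "ax": 0, "ay": 0, "az": 0, "grip": -0.65}, {"dx": 0, "dy": 0, "dz": 0, "ax": 0, "ay": 0, "az": 0, "grip": -0.65}, {"dx": 0, "dy": 0, "dz": 0, "ax": 0, "ay": 0, "az": 0, "grip": -0.65}, {"dx": 0, "dy": 0, "dz": 2, "ax": 0, "ay": 0, "az": 0, "grip": -0.65}, {"dx": 0, "dy": 0, "dz": 3, "ax": 0, "ay": 0, "az": 0, "grip": -0.65}, {"dx": 0, "dy": 0, "dz": 3, "ax": 0, "ay": 0, "az": 0, "grip": -0.65}]}}

```text
time: 15.5
ee_pos: [0.5917, 0.0827, 0.1599]
eef_rot: [[-0.101, 0.995, -0.001], [0.995, 0.101, -0.0], [-0.0, -0.001, -1.0]]
wrist_force: [-0.1, 0.2, 0.0]
width: 0.0705
gripper_force: 0.0
```

>>> {"op": "apply_moves", "data": {"rows": [{"dx": -1, "dy": 1, "dz": 2, "ax": 0, "ay": 0, "az": 0, "grip": -0.8}, {"dx": -3, "dy": 3, "dz": 1, "ax": 0, "ay": 0, "az": 0, "grip": -0.8}, {"dx": -3, "dy": 3, "dz": 0, "ax": 0, "ay": 0, "az": 0, "grip": -0.8}, {"dx": -3, "dy": 3, "dz": 0, "ax": 0, "ay": 0, "az": 0, "grip": -0.8}, {"dx": -3, "dy": 3, "dz": 0, "ax": 0, "ay": 0, "az": 0, "grip": -0.8}, {"dx": -3, "dy": 3, "dz": 0, "ax": 0, "ay": 0, "az": 0, "grip": -0.8}, {"dx": -3, "dy": 3.5, "dz": 0, "ax": 0, "ay": 0, "az": 0, "grip": -0.8}, {"dx": -2, "dy": 2.5, "dz": 0, "ax": 0, "ay": 0, "az": 0, "grip": -0.8}]}}

```text
time: 16.5
ee_pos: [0.3792, 0.3044, 0.1891]
eef_rot: [[-0.103, 0.995, -0.001], [0.995, 0.103, -0.0], [0.0, -0.001, -1.0]]
wrist_force: [-0.0, -0.1, 0.4]
width: 0.0766
gripper_force: 0.0
```

```bash
python3 jars.py wrist top; python3 st.py
```

```text
wrist 0.84 lid 0.5065 0.2042 r 123.5 ztop 0.089
wrist 0.78 lid 0.3801 0.3035 r 27.2 ztop 0.077
top 0.9 lid 0.593 0.0829 r 26.6 ztop 0.096
top 0.89 lid 0.3826 0.3018 r 26.5 ztop 0.079
top 0.72 lid 0.4051 -0.3104 r 26.7 ztop 0.078
top 0.63 lid 0.6052 -0.2901 r 27.9 ztop 0.078
top 0.34 lid 0.7135 -0.2998 r 9.6 ztop 0.156
16.7 pos [0.3807 0.3032 0.1891] yaw of tool y (deg) 5.914848439416343 z [-0.0005 -0.0004 -1.    ] q [-1.0379  0.4281  0.3418  2.2108 -0.2732  0.542  -0.3859] F [ 0.7994 -0.6106 -0.6112] w 0.07693916181868576 0.0
```

>>> {"op": "apply_moves", "data": {"rows": [{"dx": 0, "dy": 0, "dz": -2.1, "ax": 0, "ay": 0, "az": 0, "grip": -0.8}, {"dx": 0, "dy": 0, "dz": -3, "ax": 0, "ay": 0, "az": 0, "grip": -0.8}, {"dx": 0, "dy": 0, "dz": -3, "ax": 0, "ay": 0, "az": 0, "grip": -0.8}, {"dx": 0, "dy": 0, "dz": -3, "ax": 0, "ay": 0, "az": 0, "grip": -0.8}, {"dx": 0, "dy": 0, "dz": -1.6, "ax": 0, "ay": 0, "az": 0, "grip": -0.8}, {"dx": 0, "dy": 0, "dz": 0, "ax": 0, "ay": 0, "az": 0, "grip": 1}, {"dx": 0, "dy": 0, "dz": 0, "ax": 0, "ay": 0, "az": 0, "grip": 1}, {"dx": 0, "dy": 0, "dz": 0, "ax": 0, "ay": 0, "az": 0, "grip": 1}], "newtons": 45}}

```text
time: 17.7
ee_pos: [0.3822, 0.3027, 0.0629]
eef_rot: [[-0.101, 0.995, 0.001], [0.995, 0.101, 0.001], [0.0, 0.001, -1.0]]
wrist_force: [0.7, 0.3, -2.9]
width: 0.0533
gripper_force: 47.8
```

>>> {"op": "apply_moves", "data": {"rows": [{"dx": 0, "dy": 0, "dz": 1, "ax": 0, "ay": 0, "az": 0, "grip": 1}, {"dx": 0, "dy": 0, "dz": 2, "ax": 0, "ay": 0, "az": 0, "grip": 1}, {"dx": 0, "dy": 0, "dz": 3, "ax": 0, "ay": 0, "az": 0, "grip": 1}, {"dx": 0, "dy": 0, "dz": 3, "ax": 0, "ay": 0, "az": 0, "grip": 1}, {"dx": 1, "dy": -1.3, "dz": 2.5, "ax": 0, "ay": 0, "az": 0, "grip": 1}, {"dx": 2, "dy": -2.7, "dz": 1.5, "ax": 0, "ay": 0, "az": 0, "grip": 1}, {"dx": 2.3, "dy": -3, "dz": 0, "ax": 0, "ay": 0, "az": 0, "grip": 1}, {"dx": 2.3, "dy": -3, "dz": 0, "ax": 0, "ay": 0, "az": 0, "grip": 1}]}}

```text
time: 18.7
ee_pos: [0.4582, 0.202, 0.1935]
eef_rot: [[-0.102, 0.995, 0.001], [0.995, 0.102, 0.001], [0.001, 0.001, -1.0]]
wrist_force: [0.3, -0.0, -2.3]
width: 0.0533
gripper_force: 48.4
```

>>> {"op": "apply_moves", "data": {"rows": [{"dx": 2.3, "dy": -3, "dz": 0, "ax": 0, "ay": 0, "az": 0, "grip": 1}, {"dx": 2.3, "dy": -3, "dz": 0, "ax": 0, "ay": 0, "az": 0, "grip": 1}, {"dx": 2.3, "dy": -3, "dz": 0, "ax": 0, "ay": 0, "az": 0, "grip": 1}, {"dx": 2.3, "dy": -3, "dz": 0, "ax": 0, "ay": 0, "az": 0, "grip": 1}, {"dx": 2.3, "dy": -3, "dz": 0, "ax": 0, "ay": 0, "az": 0, "grip": 1}, {"dx": 1.8, "dy": -2.5, "dz": 0, "ax": 0, "ay": 0, "az": 0, "grip": 1}, {"dx": 1, "dy": -1.5, "dz": 0, "ax": 0, "ay": 0, "az": 0, "grip": 1}, {"dx": 0, "dy": 0, "dz": 0, "ax": 0, "ay": 0, "az": 0, "grip": 1}]}}

```text
time: 19.7
ee_pos: [0.6009, 0.0119, 0.1927]
eef_rot: [[-0.099, 0.995, 0.0], [0.995, 0.099, -0.0], [-0.0, 0.0, -1.0]]
wrist_force: [-0.2, -0.0, -3.0]
width: 0.0534
gripper_force: 48.4
```

>>> {"op": "apply_moves", "data": {"rows": [{"dx": 0, "dy": 0, "dz": -2.5, "ax": 0, "ay": 0, "az": 0, "grip": 1}, {"dx": 0, "dy": 0, "dz": -3, "ax": 0, "ay": 0, "az": 0, "grip": 1}, {"dx": 0, "dy": 0, "dz": -3, "ax": 0, "ay": 0, "az": 0, "grip": 1}, {"dx": 0, "dy": 0, "dz": -1.5, "ax": 0, "ay": 0, "az": 0, "grip": 1}, {"dx": 0, "dy": 0, "dz": -0.6, "ax": 0, "ay": 0, "az": 0, "grip": 1}, {"dx": 0, "dy": 0, "dz": -0.3, "ax": 0, "ay": 0, "az": 0, "grip": 1}, {"dx": 0, "dy": 0, "dz": -0.3, "ax": 0, "ay": 0, "az": 0, "grip": 1}, {"dx": 0, "dy": 0, "dz": 0, "ax": 0, "ay": 0, "az": 0, "grip": 1}]}}

```text
time: 20.7
ee_pos: [0.601, 0.0128, 0.0807]
eef_rot: [[-0.101, 0.995, 0.001], [0.995, 0.101, 0.0], [0.0, 0.001, -1.0]]
wrist_force: [-0.8, -0.2, -4.0]
width: 0.0532
gripper_force: 48.4
```

>>> {"op": "apply_moves", "data": {"rows": [{"dx": 0, "dy": 0, "dz": 0, "ax": 0, "ay": 0, "az": 0, "grip": -0.65}, {"dx": 0, "dy": 0, "dz": 0, "ax": 0, "ay": 0, "az": 0, "grip": -0.65}, {"dx": 0, "dy": 0, "dz": 0, "ax": 0, "ay": 0, "az": 0, "grip": -0.65}, {"dx": 0, "dy": 0, "dz": 2, "ax": 0, "ay": 0, "az": 0, "grip": -0.65}, {"dx": 0, "dy": 0, "dz": 3, "ax": 0, "ay": 0, "az": 0, "grip": -0.65}, {"dx": 0, "dy": 0, "dz": 3, "ax": 0, "ay": 0, "az": 0, "grip": -0.65}, {"dx": -0.6, "dy": -1, "dz": 2, "ax": 0, "ay": 0, "az": 0, "grip": -0.8}, {"dx": -1.8, "dy": -3, "dz": 1, "ax": 0, "ay": 0, "az": 0, "grip": -0.8}]}}

```text
time: 21.7
ee_pos: [0.5772, -0.0268, 0.1913]
eef_rot: [[-0.104, 0.995, 0.002], [0.995, 0.104, 0.0], [0.0, 0.002, -1.0]]
wrist_force: [-0.6, -0.5, -0.4]
width: 0.0768
gripper_force: 0.0
```

>>> {"op": "apply_moves", "data": {"rows": [{"dx": -2.2, "dy": -3.6, "dz": 0, "ax": 0, "ay": 0, "az": 0, "grip": -0.8}, {"dx": -2.2, "dy": -3.6, "dz": 0, "ax": 0, "ay": 0, "az": 0, "grip": -0.8}, {"dx": -2.2, "dy": -3.6, "dz": 0, "ax": 0, "ay": 0, "az": 0, "grip": -0.8}, {"dx": -2.2, "dy": -3.6, "dz": 0, "ax": 0, "ay": 0, "az": 0, "grip": -0.8}, {"dx": -2.2, "dy": -3.6, "dz": 0, "ax": 0, "ay": 0, "az": 0, "grip": -0.8}, {"dx": -2.2, "dy": -3.6, "dz": 0, "ax": 0, "ay": 0, "az": 0, "grip": -0.8}, {"dx": -2.2, "dy": -3.6, "dz": 0, "ax": 0, "ay": 0, "az": 0, "grip": -0.8}, {"dx": -1.8, "dy": -3.2, "dz": 0, "ax": 0, "ay": 0, "az": 0, "grip": -0.8}]}}

```text
time: 22.7
ee_pos: [0.4029, -0.3128, 0.1903]
eef_rot: [[-0.1, 0.995, -0.0], [0.995, 0.1, -0.0], [-0.0, -0.0, -1.0]]
wrist_force: [-0.2, -0.1, -1.1]
width: 0.0769
gripper_force: 0.0
```

```bash
python3 jars.py wrist top; python3 st.py
```

```text
wrist 0.67 lid 0.6033 -0.2909 r 28.4 ztop 0.077
wrist 0.6 lid 0.4034 -0.3103 r 26.7 ztop 0.077
top 0.96 lid 0.5929 0.0828 r 26.6 ztop 0.096
top 0.83 lid 0.6012 0.0146 r 26.7 ztop 0.097
top 0.8 lid 0.6053 -0.2903 r 27.6 ztop 0.078
top 0.74 lid 0.5738 -0.0241 r 164.6 ztop 0.111
top 0.56 lid 0.4049 -0.3099 r 26.1 ztop 0.078
22.9 pos [ 0.4038 -0.3118  0.1903] yaw of tool y (deg) 5.656312466978356 z [-0.0003  0.0002 -1.    ] q [ 0.3481  0.4431  0.2742  2.1575 -0.2179  0.5667  0.8804] F [ 0.5541 -0.2727  0.6878] w 0.07665499690222827 0.0
```

>>> {"op": "apply_moves", "data": {"rows": [{"dx": 0, "dy": 0.1, "dz": -2.2, "ax": 0, "ay": 0, "az": 0, "grip": -0.8}, {"dx": 0, "dy": 0, "dz": -3, "ax": 0, "ay": 0, "az": 0, "grip": -0.8}, {"dx": 0, "dy": 0, "dz": -3, "ax": 0, "ay": 0, "az": 0, "grip": -0.8}, {"dx": 0, "dy": 0, "dz": -3, "ax": 0, "ay": 0, "az": 0, "grip": -0.8}, {"dx": 0, "dy": 0, "dz": -1.6, "ax": 0, "ay": 0, "az": 0, "grip": -0.8}, {"dx": 0, "dy": 0, "dz": 0, "ax": 0, "ay": 0, "az": 0, "grip": 1}, {"dx": 0, "dy": 0, "dz": 0, "ax": 0, "ay": 0, "az": 0, "grip": 1}, {"dx": 0, "dy": 0, "dz": 0, "ax": 0, "ay": 0, "az": 0, "grip": 1}]}}

```text
time: 23.9
ee_pos: [0.4052, -0.3103, 0.0631]
eef_rot: [[-0.101, 0.995, 0.001], [0.995, 0.101, -0.001], [-0.001, 0.001, -1.0]]
wrist_force: [-0.4, -0.7, -2.8]
width: 0.0531
gripper_force: 47.3
```

>>> {"op": "apply_moves", "data": {"rows": [{"dx": 0, "dy": 0, "dz": 1, "ax": 0, "ay": 0, "az": 0, "grip": 1}, {"dx": 0, "dy": 0, "dz": 2, "ax": 0, "ay": 0, "az": 0, "grip": 1}, {"dx": 0, "dy": 0, "dz": 3, "ax": 0, "ay": 0, "az": 0, "grip": 1}, {"dx": 0, "dy": 0, "dz": 3, "ax": 0, "ay": 0, "az": 0, "grip": 1}, {"dx": 1, "dy": 1.2, "dz": 2.5, "ax": 0, "ay": 0, "az": 0, "grip": 1}, {"dx": 2, "dy": 2.5, "dz": 1.5, "ax": 0, "ay": 0, "az": 0, "grip": 1}, {"dx": 2.2, "dy": 2.8, "dz": 0, "ax": 0, "ay": 0, "az": 0, "grip": 1}, {"dx": 2.2, "dy": 2.8, "dz": 0, "ax": 0, "ay": 0, "az": 0, "grip": 1}]}}

```text
time: 24.9
ee_pos: [0.4794, -0.2163, 0.1936]
eef_rot: [[-0.101, 0.995, 0.002], [0.995, 0.101, -0.0], [-0.0, 0.001, -1.0]]
wrist_force: [-0.3, -0.4, -2.1]
width: 0.0533
gripper_force: 47.7
```

>>> {"op": "apply_moves", "data": {"rows": [{"dx": 2.2, "dy": 2.8, "dz": 0, "ax": 0, "ay": 0, "az": 0, "grip": 1}, {"dx": 2.2, "dy": 2.8, "dz": 0, "ax": 0, "ay": 0, "az": 0, "grip": 1}, {"dx": 2.2, "dy": 2.8, "dz": 0, "ax": 0, "ay": 0, "az": 0, "grip": 1}, {"dx": 2.2, "dy": 2.8, "dz": 0, "ax": 0, "ay": 0, "az": 0, "grip": 1}, {"dx": 2, "dy": 2.5, "dz": 0, "ax": 0, "ay": 0, "az": 0, "grip": 1}, {"dx": 1.5, "dy": 1.5, "dz": 0, "ax": 0, "ay": 0, "az": 0, "grip": 1}, {"dx": 0.5, "dy": 0.7, "dz": 0, "ax": 0, "ay": 0, "az": 0, "grip": 1}, {"dx": 0, "dy": 0, "dz": 0, "ax": 0, "ay": 0, "az": 0, "grip": 1}]}}

```text
time: 25.9
ee_pos: [0.6065, -0.0586, 0.1924]
eef_rot: [[-0.101, 0.995, -0.0], [0.995, 0.101, -0.0], [-0.0, -0.0, -1.0]]
wrist_force: [-1.0, 0.2, -1.8]
width: 0.0534
gripper_force: 47.6
```

>>> {"op": "apply_moves", "data": {"rows": [{"dx": 0, "dy": 0.1, "dz": -2.5, "ax": 0, "ay": 0, "az": 0, "grip": 1}, {"dx": 0, "dy": 0, "dz": -3, "ax": 0, "ay": 0, "az": 0, "grip": 1}, {"dx": 0, "dy": 0, "dz": -3, "ax": 0, "ay": 0, "az": 0, "grip": 1}, {"dx": 0, "dy": 0, "dz": -1.5, "ax": 0, "ay": 0, "az": 0, "grip": 1}, {"dx": 0, "dy": 0, "dz": -0.6, "ax": 0, "ay": 0, "az": 0, "grip": 1}, {"dx": 0, "dy": 0, "dz": -0.3, "ax": 0, "ay": 0, "az": 0, "grip": 1}, {"dx": 0, "dy": 0, "dz": -0.3, "ax": 0, "ay": 0, "az": 0, "grip": 1}, {"dx": 0, "dy": 0, "dz": 0, "ax": 0, "ay": 0, "az": 0, "grip": 1}]}}

```text
time: 26.9
ee_pos: [0.6071, -0.0573, 0.0808]
eef_rot: [[-0.101, 0.995, 0.001], [0.995, 0.101, -0.0], [-0.0, 0.001, -1.0]]
wrist_force: [0.9, 0.6, -2.1]
width: 0.0536
gripper_force: 47.7
```

>>> {"op": "apply_moves", "data": {"rows": [{"dx": 0, "dy": 0, "dz": 0, "ax": 0, "ay": 0, "az": 0, "grip": -0.65}, {"dx": 0, "dy": 0, "dz": 0, "ax": 0, "ay": 0, "az": 0, "grip": -0.65}, {"dx": 0, "dy": 0, "dz": 0, "ax": 0, "ay": 0, "az": 0, "grip": -0.65}, {"dx": 0, "dy": 0, "dz": 2, "ax": 0, "ay": 0, "az": 0, "grip": -0.65}, {"dx": 0, "dy": 0, "dz": 3, "ax": 0, "ay": 0, "az": 0, "grip": -0.65}, {"dx": 0, "dy": 0, "dz": 3, "ax": 0, "ay": 0, "az": 0, "grip": -0.65}, {"dx": 0, "dy": -1, "dz": 2, "ax": 0, "ay": 0, "az": 0, "grip": -0.65}, {"dx": 0, "dy": -3, "dz": 1, "ax": 0, "ay": 0, "az": 0, "grip": -0.65}]}}

```text
time: 27.9
ee_pos: [0.6075, -0.0959, 0.1916]
eef_rot: [[-0.104, 0.995, 0.002], [0.995, 0.104, 0.001], [0.001, 0.002, -1.0]]
wrist_force: [-0.2, 0.2, 0.2]
width: 0.0705
gripper_force: 0.0
```

>>> {"op": "apply_moves", "data": {"rows": [{"dx": 0, "dy": -3, "dz": 0, "ax": 0, "ay": 0, "az": 0, "grip": -0.65}, {"dx": 0, "dy": -3, "dz": 0, "ax": 0, "ay": 0, "az": 0, "grip": -0.65}, {"dx": 0, "dy": -3, "dz": 0, "ax": 0, "ay": 0, "az": 0, "grip": -0.65}, {"dx": 0, "dy": -3, "dz": 0, "ax": 0, "ay": 0, "az": 0, "grip": -0.65}, {"dx": 0, "dy": -3, "dz": 0, "ax": 0, "ay": 0, "az": 0, "grip": -0.65}, {"dx": 0, "dy": -2.5, "dz": 0, "ax": 0, "ay": 0, "az": 0, "grip": -0.65}, {"dx": -0.2, "dy": -1.8, "dz": 0, "ax": 0, "ay": 0, "az": 0, "grip": -0.65}, {"dx": 0, "dy": 0, "dz": 0, "ax": 0, "ay": 0, "az": 0, "grip": -0.65}]}}

```text
time: 28.9
ee_pos: [0.6042, -0.2917, 0.1903]
eef_rot: [[-0.099, 0.995, -0.0], [0.995, 0.099, -0.001], [-0.001, -0.0, -1.0]]
wrist_force: [-0.5, -0.3, -0.1]
width: 0.0705
gripper_force: 0.0
```

```bash
python3 jars.py wrist top; python3 st.py
```

```text
wrist 0.91 lid 0.6042 -0.2909 r 28.2 ztop 0.077
top 0.8 lid 0.608 -0.0582 r 26.7 ztop 0.096
top 0.71 lid 0.6046 -0.2892 r 26.8 ztop 0.079
top 0.67 lid 0.5932 0.0832 r 26.5 ztop 0.096
top 0.58 lid 0.6014 0.015 r 26.9 ztop 0.096
top 0.51 lid 0.699 -0.0338 r 13.6 ztop 0.203
29.1 pos [ 0.6052 -0.2888  0.1902] yaw of tool y (deg) 5.879547184264592 z [-0.      0.0008 -1.    ] q [ 0.1688  0.6146  0.3011  1.7984 -0.2502  0.7663  0.7021] F [-0.178   0.011   0.3064] w 0.07063860313970212 0.0
```

Next I'll grasp the last jar and carry it to slot −105 (0.613,−0.127).

>>> {"op": "apply_moves", "data": {"rows": [{"dx": 0, "dy": 0, "dz": -2.2, "ax": 0, "ay": 0, "az": 0, "grip": -0.65}, {"dx": 0, "dy": 0, "dz": -3, "ax": 0, "ay": 0, "az": 0, "grip": -0.65}, {"dx": 0, "dy": 0, "dz": -3, "ax": 0, "ay": 0, "az": 0, "grip": -0.65}, {"dx": 0, "dy": 0, "dz": -3, "ax": 0, "ay": 0, "az": 0, "grip": -0.65}, {"dx": 0, "dy": 0, "dz": -1.6, "ax": 0, "ay": 0, "az": 0, "grip": -0.65}, {"dx": 0, "dy": 0, "dz": 0, "ax": 0, "ay": 0, "az": 0, "grip": 1}, {"dx": 0, "dy": 0, "dz": 0, "ax": 0, "ay": 0, "az": 0, "grip": 1}, {"dx": 0, "dy": 0, "dz": 0, "ax": 0, "ay": 0, "az": 0, "grip": 1}]}}

```text
time: 30.1
ee_pos: [0.6051, -0.2903, 0.0631]
eef_rot: [[-0.101, 0.995, 0.001], [0.995, 0.101, -0.0], [-0.001, 0.001, -1.0]]
wrist_force: [0.3, 0.6, -3.9]
width: 0.0557
gripper_force: 48.3
```

>>> {"op": "apply_moves", "data": {"rows": [{"dx": 0, "dy": 0, "dz": 1, "ax": 0, "ay": 0, "az": 0, "grip": 1}, {"dx": 0, "dy": 0, "dz": 2, "ax": 0, "ay": 0, "az": 0, "grip": 1}, {"dx": 0, "dy": 0, "dz": 3, "ax": 0, "ay": 0, "az": 0, "grip": 1}, {"dx": 0, "dy": 0, "dz": 3, "ax": 0, "ay": 0, "az": 0, "grip": 1}, {"dx": 0, "dy": 1, "dz": 2.5, "ax": 0, "ay": 0, "az": 0, "grip": 1}, {"dx": 0, "dy": 2.5, "dz": 1.5, "ax": 0, "ay": 0, "az": 0, "grip": 1}, {"dx": 0, "dy": 2.5, "dz": 0, "ax": 0, "ay": 0, "az": 0, "grip": 1}, {"dx": 0.2, "dy": 2.5, "dz": 0, "ax": 0, "ay": 0, "az": 0, "grip": 1}]}}

```text
time: 31.1
ee_pos: [0.6068, -0.2047, 0.1944]
eef_rot: [[-0.1, 0.995, 0.002], [0.995, 0.1, -0.0], [-0.0, 0.002, -1.0]]
wrist_force: [0.6, 0.1, -4.1]
width: 0.0555
gripper_force: 48.8
```

>>> {"op": "apply_moves", "data": {"rows": [{"dx": 0.2, "dy": 2.5, "dz": 0, "ax": 0, "ay": 0, "az": 0, "grip": 1}, {"dx": 0.2, "dy": 2.5, "dz": 0, "ax": 0, "ay": 0, "az": 0, "grip": 1}, {"dx": 0.2, "dy": 1.8, "dz": 0, "ax": 0, "ay": 0, "az": 0, "grip": 1}, {"dx": 0.1, "dy": 0.9, "dz": 0, "ax": 0, "ay": 0, "az": 0, "grip": 1}, {"dx": 0, "dy": 0, "dz": 0, "ax": 0, "ay": 0, "az": 0, "grip": 1}, {"dx": 0, "dy": 0, "dz": 0, "ax": 0, "ay": 0, "az": 0, "grip": 1}, {"dx": 0, "dy": 0, "dz": 0, "ax": 0, "ay": 0, "az": 0, "grip": 1}, {"dx": 0, "dy": 0, "dz": 0, "ax": 0, "ay": 0, "az": 0, "grip": 1}]}}

```text
time: 32.1
ee_pos: [0.6137, -0.1289, 0.1922]
eef_rot: [[-0.1, 0.995, -0.0], [0.995, 0.1, -0.0], [-0.0, -0.0, -1.0]]
wrist_force: [1.0, -0.4, -4.2]
width: 0.0558
gripper_force: 48.8
```

>>> {"op": "apply_moves", "data": {"rows": [{"dx": 0, "dy": 0.1, "dz": -2.5, "ax": 0, "ay": 0, "az": 0, "grip": 1}, {"dx": 0, "dy": 0, "dz": -3, "ax": 0, "ay": 0, "az": 0, "grip": 1}, {"dx": 0, "dy": 0, "dz": -3, "ax": 0, "ay": 0, "az": 0, "grip": 1}, {"dx": 0, "dy": 0, "dz": -1.5, "ax": 0, "ay": 0, "az": 0, "grip": 1}, {"dx": 0, "dy": 0, "dz": -0.6, "ax": 0, "ay": 0, "az": 0, "grip": 1}, {"dx": 0, "dy": 0, "dz": -0.3, "ax": 0, "ay": 0, "az": 0, "grip": 1}, {"dx": 0, "dy": 0, "dz": -0.3, "ax": 0, "ay": 0, "az": 0, "grip": 1}, {"dx": 0, "dy": 0, "dz": 0, "ax": 0, "ay": 0, "az": 0, "grip": 1}]}}

```text
time: 33.1
ee_pos: [0.6141, -0.1272, 0.0807]
eef_rot: [[-0.101, 0.995, 0.001], [0.995, 0.101, -0.0], [-0.0, 0.001, -1.0]]
wrist_force: [0.0, 0.1, -3.3]
width: 0.0556
gripper_force: 49.0
```

>>> {"op": "apply_moves", "data": {"rows": [{"dx": 0, "dy": 0, "dz": 0, "ax": 0, "ay": 0, "az": 0, "grip": -0.65}, {"dx": 0, "dy": 0, "dz": 0, "ax": 0, "ay": 0, "az": 0, "grip": -0.65}, {"dx": 0, "dy": 0, "dz": 0, "ax": 0, "ay": 0, "az": 0, "grip": -0.65}, {"dx": 0, "dy": 0, "dz": 2, "ax": 0, "ay": 0, "az": 0, "grip": -0.65}, {"dx": 0, "dy": 0, "dz": 3, "ax": 0, "ay": 0, "az": 0, "grip": -0.65}, {"dx": 0, "dy": 0, "dz": 3, "ax": 0, "ay": 0, "az": 0, "grip": -0.65}, {"dx": 0, "dy": 0, "dz": 3, "ax": 0, "ay": 0, "az": 0, "grip": -0.65}, {"dx": -1, "dy": 0.6, "dz": 0, "ax": 0, "ay": 0, "az": 0, "grip": -0.65}]}}

```text
time: 34.1
ee_pos: [0.6053, -0.122, 0.1938]
eef_rot: [[-0.1, 0.995, 0.006], [0.995, 0.1, -0.001], [-0.002, 0.006, -1.0]]
wrist_force: [0.7, 0.5, 0.4]
width: 0.0705
gripper_force: 0.0
```

>>> {"op": "apply_moves", "data": {"rows": [{"dx": -2.2, "dy": 1.4, "dz": 0, "ax": 0, "ay": 0, "az": 0, "grip": -0.3}, {"dx": -2.2, "dy": 1.4, "dz": 0, "ax": 0, "ay": 0, "az": 0, "grip": 0}, {"dx": -2.2, "dy": 1.4, "dz": 0, "ax": 0, "ay": 0, "az": 0, "grip": 0}, {"dx": -2.2, "dy": 1.4, "dz": 0, "ax": 0, "ay": 0, "az": 0, "grip": 0}, {"dx": -2.2, "dy": 1.4, "dz": 0, "ax": 0, "ay": 0, "az": 0, "grip": 0}, {"dx": -2.2, "dy": 1, "dz": 0, "ax": 0, "ay": 0, "az": 0, "grip": 0}, {"dx": -1.2, "dy": 0.5, "dz": 0, "ax": 0, "ay": 0, "az": 0, "grip": 0}, {"dx": 0, "dy": 0, "dz": 0, "ax": 0, "ay": 0, "az": 0, "grip": 0}]}}

```text
time: 35.1
ee_pos: [0.4593, -0.036, 0.1905]
eef_rot: [[-0.101, 0.995, -0.0], [0.995, 0.101, 0.0], [0.0, -0.0, -1.0]]
wrist_force: [-0.1, -0.4, -0.4]
width: 0.0428
gripper_force: 0.0
```

```bash
python3 jars.py top; python3 st.py; python3 w.py w3 drawer_handle
```

```text
top 0.97 lid 0.6068 -0.058 r 25.9 ztop 0.096
top 0.91 lid 0.5928 0.0831 r 26.5 ztop 0.096
top 0.66 lid 0.601 0.0146 r 26.9 ztop 0.096
top 0.61 lid 0.6139 -0.1297 r 27.6 ztop 0.096
35.2 pos [ 0.4607 -0.0365  0.1905] yaw of tool y (deg) 5.789258526350119 z [ 0.0011 -0.0002 -1.    ] q [-0.2911  0.3995  0.3343  2.2615 -0.262   0.5142  0.3489] F [0.7873 0.1737 0.712 ] w 0.042754752179198434 0.0
drawer_handle [  0.83 327.42 237.02] [ 0.46388717 -0.03210264  0.09410167]
```

View pics/w3.png

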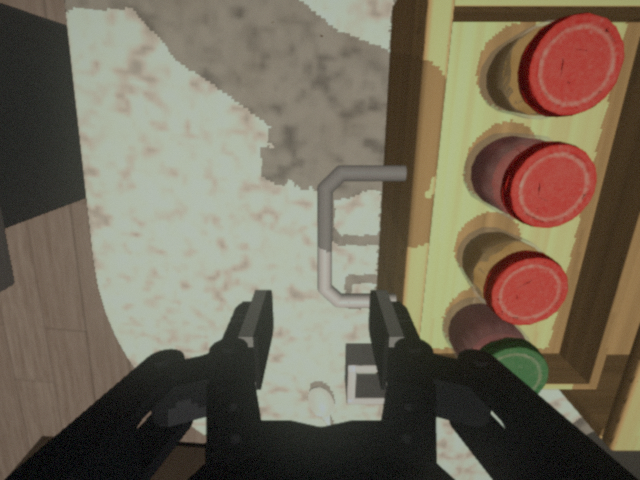

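All four jars stand in a row in the drawer (lids at (570,65), (550,183), (527,287), (515,365)) and the handle is at (327,237). I'll grip it and push it home slowly.

>>> {"op": "apply_moves", "data": {"rows": [{"dx": 0.3, "dy": 0, "dz": -2, "ax": 0, "ay": 0, "az": 0, "grip": 0}, {"dx": 0, "dy": 0, "dz": -2.5, "ax": 0, "ay": 0, "az": 0, "grip": 0}, {"dx": 0, "dy": 0, "dz": -2.5, "ax": 0, "ay": 0, "az": 0, "grip": 0}, {"dx": 0, "dy": 0, "dz": -2, "ax": 0, "ay": 0, "az": 0, "grip": 0}, {"dx": 0, "dy": 0, "dz": -1.2, "ax": 0, "ay": 0, "az": 0, "grip": 0}, {"dx": 0, "dy": 0, "dz": 0, "ax": 0, "ay": 0, "az": 0, "grip": 1}, {"dx": 0, "dy": 0, "dz": 0, "ax": 0, "ay": 0, "az": 0, "grip": 1}, {"dx": 0, "dy": 0, "dz": 0, "ax": 0, "ay": 0, "az": 0, "grip": 1}]}}

```text
time: 36.3
ee_pos: [0.4632, -0.0364, 0.0888]
eef_rot: [[-0.101, 0.995, 0.001], [0.995, 0.101, -0.0], [-0.0, 0.001, -1.0]]
wrist_force: [1.3, -2.2, -4.7]
width: 0.0083
gripper_force: 43.9
```

>>> {"op": "apply_moves", "data": {"rows": [{"dx": 0.2, "dy": 0.02, "dz": 0, "ax": 0, "ay": 0, "az": 0, "grip": 1}, {"dx": 0.5, "dy": 0.05, "dz": 0, "ax": 0, "ay": 0, "az": 0, "grip": 1}, {"dx": 0.9, "dy": 0.09, "dz": 0, "ax": 0, "ay": 0, "az": 0, "grip": 1}, {"dx": 1.1, "dy": 0.11, "dz": 0, "ax": 0, "ay": 0, "az": 0, "grip": 1}, {"dx": 1.1, "dy": 0.11, "dz": 0, "ax": 0, "ay": 0, "az": 0, "grip": 1}, {"dx": 1.1, "dy": 0.11, "dz": 0, "ax": 0, "ay": 0, "az": 0, "grip": 1}, {"dx": 1.1, "dy": 0.11, "dz": 0, "ax": 0, "ay": 0, "az": 0, "grip": 1}, {"dx": 1.1, "dy": 0.11, "dz": 0, "ax": 0, "ay": 0, "az": 0, "grip": 1}]}}

```text
time: 37.3
ee_pos: [0.5348, -0.0292, 0.0887]
eef_rot: [[-0.101, 0.995, 0.001], [0.995, 0.101, -0.0], [-0.0, 0.001, -1.0]]
wrist_force: [-2.3, -2.3, 4.9]
width: 0.0083
gripper_force: 44.8
```

>>> {"op": "apply_moves", "data": {"rows": [{"dx": 1.1, "dy": 0.11, "dz": 0, "ax": 0, "ay": 0, "az": 0, "grip": 1}, {"dx": 1.1, "dy": 0.11, "dz": 0, "ax": 0, "ay": 0, "az": 0, "grip": 1}, {"dx": 1.1, "dy": 0.11, "dz": 0, "ax": 0, "ay": 0, "az": 0, "grip": 1}, {"dx": 1.1, "dy": 0.11, "dz": 0, "ax": 0, "ay": 0, "az": 0, "grip": 1}, {"dx": 1, "dy": 0.1, "dz": 0, "ax": 0, "ay": 0, "az": 0, "grip": 1}, {"dx": 0.7, "dy": 0.07, "dz": 0, "ax": 0, "ay": 0, "az": 0, "grip": 1}, {"dx": 0.4, "dy": 0.04, "dz": 0, "ax": 0, "ay": 0, "az": 0, "grip": 1}, {"dx": 0.2, "dy": 0.02, "dz": 0, "ax": 0, "ay": 0, "az": 0, "grip": 1}]}}

```text
time: 38.3
ee_pos: [0.6018, -0.0225, 0.0887]
eef_rot: [[-0.101, 0.995, 0.001], [0.995, 0.101, -0.0], [-0.0, 0.001, -1.0]]
wrist_force: [-2.0, -2.5, 6.5]
width: 0.0086
gripper_force: 44.9
```

>>> {"op": "apply_moves", "data": {"rows": [{"dx": 0.2, "dy": 0.02, "dz": 0, "ax": 0, "ay": 0, "az": 0, "grip": 1}, {"dx": 0.2, "dy": 0.02, "dz": 0, "ax": 0, "ay": 0, "az": 0, "grip": 1}, {"dx": 0.2, "dy": 0.02, "dz": 0, "ax": 0, "ay": 0, "az": 0, "grip": 1}, {"dx": 0.2, "dy": 0.02, "dz": 0, "ax": 0, "ay": 0, "az": 0, "grip": 1}, {"dx": 0.2, "dy": 0.02, "dz": 0, "ax": 0, "ay": 0, "az": 0, "grip": 1}, {"dx": 0.1, "dy": 0.01, "dz": 0, "ax": 0, "ay": 0, "az": 0, "grip": 1}, {"dx": 0, "dy": 0, "dz": 0, "ax": 0, "ay": 0, "az": 0, "grip": 1}, {"dx": 0, "dy": 0, "dz": 0, "ax": 0, "ay": 0, "az": 0, "grip": 1}]}}

```text
time: 39.3
ee_pos: [0.6121, -0.0215, 0.0887]
eef_rot: [[-0.101, 0.995, 0.0], [0.995, 0.101, -0.0], [-0.0, 0.0, -1.0]]
wrist_force: [-2.6, -2.3, 6.5]
width: 0.0085
gripper_force: 45.0
```

>>> {"op": "apply_moves", "data": {"rows": [{"dx": 0.1, "dy": 0.01, "dz": 0, "ax": 0, "ay": 0, "az": 0, "grip": 1}, {"dx": 0.1, "dy": 0.01, "dz": 0, "ax": 0, "ay": 0, "az": 0, "grip": 1}, {"dx": 0, "dy": 0, "dz": 0, "ax": 0, "ay": 0, "az": 0, "grip": 1}, {"dx": 0, "dy": 0, "dz": 0, "ax": 0, "ay": 0, "az": 0, "grip": 1}, {"dx": 0, "dy": 0, "dz": 0, "ax": 0, "ay": 0, "az": 0, "grip": 1}, {"dx": 0, "dy": 0, "dz": 0, "ax": 0, "ay": 0, "az": 0, "grip": 1}, {"dx": 0, "dy": 0, "dz": 0, "ax": 0, "ay": 0, "az": 0, "grip": 1}, {"dx": 0, "dy": 0, "dz": 0, "ax": 0, "ay": 0, "az": 0, "grip": 1}]}}

```text
time: 40.3
ee_pos: [0.6122, -0.0215, 0.0887]
eef_rot: [[-0.101, 0.995, -0.003], [0.995, 0.101, 0.0], [0.001, -0.003, -1.0]]
wrist_force: [-8.6, -2.5, 12.5]
width: 0.0083
gripper_force: 45.5
```

Clear stop: the force rose while the handle stayed put. That puts the caddy centre at (0.7755,-0.005) and the knob at (0.698,-0.034) by both model and camera. I'll release, go above the knob and turn the tool along the swing tangent.

>>> {"op": "apply_moves", "data": {"rows": [{"dx": 0, "dy": 0, "dz": 0, "ax": 0, "ay": 0, "az": 0, "grip": 0.2}, {"dx": 0, "dy": 0, "dz": 0, "ax": 0, "ay": 0, "az": 0, "grip": 0.2}, {"dx": 0, "dy": 0, "dz": 1, "ax": 0, "ay": 0, "az": 0, "grip": 0.2}, {"dx": 0, "dy": 0, "dz": 3, "ax": 0, "ay": 0, "az": 0, "grip": 0}, {"dx": 0, "dy": 0, "dz": 4, "ax": 0, "ay": 0, "az": 0, "grip": -0.2}, {"dx": 0, "dy": 0, "dz": 4, "ax": 0, "ay": 0, "az": 0, "grip": -0.2}, {"dx": 0, "dy": 0, "dz": 4, "ax": 0, "ay": 0, "az": 0, "grip": -0.2}, {"dx": 0, "dy": 0, "dz": 1, "ax": 0, "ay": 0, "az": 0.071, "grip": -0.2}]}}

```text
time: 41.3
ee_pos: [0.615, -0.0212, 0.2618]
eef_rot: [[-0.173, 0.985, 0.005], [0.985, 0.173, 0.0], [-0.001, 0.005, -1.0]]
wrist_force: [0.1, 0.3, -0.1]
width: 0.0512
gripper_force: 0.0
```

>>> {"op": "apply_moves", "data": {"rows": [{"dx": 1, "dy": -0.2, "dz": 0, "ax": 0, "ay": 0, "az": 0.1, "grip": -0.2}, {"dx": 2, "dy": -0.3, "dz": 0, "ax": 0, "ay": 0, "az": 0.1, "grip": -0.2}, {"dx": 2, "dy": -0.3, "dz": 0, "ax": 0, "ay": 0, "az": 0.1, "grip": -0.2}, {"dx": 2, "dy": -0.3, "dz": 0, "ax": 0, "ay": 0, "az": 0.1, "grip": -0.2}, {"dx": 1.4, "dy": -0.2, "dz": 0, "ax": 0, "ay": 0, "az": 0, "grip": -0.2}, {"dx": 0, "dy": 0, "dz": 0, "ax": 0, "ay": 0, "az": 0, "grip": -0.2}, {"dx": 0, "dy": 0, "dz": 0, "ax": 0, "ay": 0, "az": 0, "grip": -0.2}, {"dx": 0, "dy": 0, "dz": 0, "ax": 0, "ay": 0, "az": 0, "grip": -0.2}]}}

```text
time: 42.3
ee_pos: [0.6972, -0.0339, 0.2584]
eef_rot: [[-0.541, 0.841, -0.0], [0.841, 0.541, 0.0], [0.0, -0.0, -1.0]]
wrist_force: [-0.7, 1.2, -0.2]
width: 0.0508
gripper_force: 0.0
```

```bash
python3 st.py; python3 w.py w4 knob; cat > k.py <<'E'
from h import *
s=optics.snapshot('scene')
for q in ('knob','strike','drawer_handle'): print(q,[(c,atz(s,u,v,z)) for (c,u,v),z in zip(pp(q,s),[{'knob':.185,'strike':.11,'drawer_handle':.088}[q]])])
E
python3 k.py
```

```text
42.3 pos [ 0.6972 -0.0339  0.2584] yaw of tool y (deg) 32.751731662203866 z [-0.0003  0.     -1.    ] q [-0.1892  0.5682  0.2495  1.6697 -0.1672  0.9249  0.6952] F [-0.6551  1.1544 -0.2013] w 0.05075337044944451 0.0
knob [  0.68 325.38 257.62] [ 0.6945237  -0.02705703  0.20300207]
knob [(0.72, array([ 0.70098429, -0.03127061,  0.185     ]))]
strike [(0.75, array([ 0.66097572, -0.11822758,  0.11      ]))]
drawer_handle [(0.95, array([ 0.6146504 , -0.02250224,  0.088     ]))]
```

View pics/w4.png

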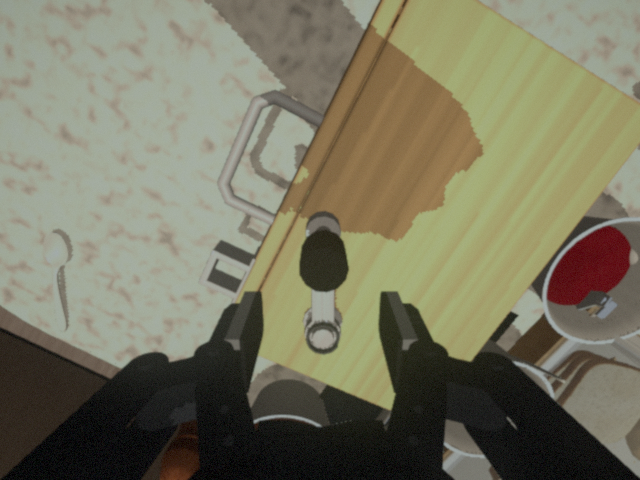

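The drawer is shut and the knob at (323,262) sits midway between the fingers. I'll descend and grip.

>>> {"op": "apply_moves", "data": {"rows": [{"dx": 0.1, "dy": 0, "dz": -2, "ax": 0, "ay": 0, "az": 0, "grip": -0.2}, {"dx": 0, "dy": 0, "dz": -2, "ax": 0, "ay": 0, "az": 0, "grip": -0.2}, {"dx": 0, "dy": 0, "dz": -2, "ax": 0, "ay": 0, "az": 0, "grip": -0.2}, {"dx": 0, "dy": 0, "dz": -0.9, "ax": 0, "ay": 0, "az": 0, "grip": -0.2}, {"dx": 0, "dy": 0, "dz": 0, "ax": 0, "ay": 0, "az": 0, "grip": 1}, {"dx": 0, "dy": 0, "dz": 0, "ax": 0, "ay": 0, "az": 0, "grip": 1}, {"dx": 0, "dy": 0, "dz": 0, "ax": 0, "ay": 0, "az": 0, "grip": 1}, {"dx": 0, "dy": 0, "dz": 0, "ax": 0, "ay": 0, "az": 0, "grip": 1}], "newtons": 60}}

```text
time: 43.6
ee_pos: [0.699, -0.0341, 0.1893]
eef_rot: [[-0.541, 0.841, 0.0], [0.841, 0.541, -0.0], [-0.0, 0.0, -1.0]]
wrist_force: [2.3, -0.7, -6.8]
width: 0.0265
gripper_force: 59.5
```

```bash
python3 - <<'E'
import numpy as np
t=np.radians(5.65);R=np.array([[np.cos(t),-np.sin(t)],[np.sin(t),np.cos(t)]])
C=np.array([.7755,-.005]); piv=C+R@[-.04,-.1]
K=lambda a: piv+.088*R@[np.cos(np.pi+a-1.1),np.sin(np.pi+a-1.1)]
a=np.linspace(0,1.1,17); P=np.array([K(x) for x in a])
print(piv,P[0],P[-1],K(1.13)); print(np.round(np.diff(P,axis=0)*100,2).tolist())
E
```

```text
[ 0.74553946 -0.10845224] [ 0.69809575 -0.03433683] [ 0.65796698 -0.11711596] [ 0.65826625 -0.11973884]
[[-0.5, -0.34], [-0.47, -0.38], [-0.45, -0.41], [-0.42, -0.44], [-0.39, -0.47], [-0.35, -0.49], [-0.32, -0.51], [-0.28, -0.53], [-0.24, -0.55], [-0.21, -0.57], [-0.17, -0.58], [-0.13, -0.59], [-0.09, -0.6], [-0.04, -0.6], [-0.0, -0.6], [0.04, -0.6]]
```

>>> {"op": "apply_moves", "data": {"rows": [{"dx": -0.5, "dy": -0.34, "dz": 0, "ax": 0, "ay": 0, "az": 0.069, "grip": 1}, {"dx": -0.47, "dy": -0.38, "dz": 0, "ax": 0, "ay": 0, "az": 0.069, "grip": 1}, {"dx": -0.45, "dy": -0.41, "dz": 0, "ax": 0, "ay": 0, "az": 0.069, "grip": 1}, {"dx": -0.42, "dy": -0.44, "dz": 0, "ax": 0, "ay": 0, "az": 0.069, "grip": 1}, {"dx": -0.39, "dy": -0.47, "dz": 0, "ax": 0, "ay": 0, "az": 0.069, "grip": 1}, {"dx": -0.35, "dy": -0.49, "dz": 0, "ax": 0, "ay": 0, "az": 0.069, "grip": 1}, {"dx": -0.32, "dy": -0.51, "dz": 0, "ax": 0, "ay": 0, "az": 0.069, "grip": 1}, {"dx": -0.28, "dy": -0.53, "dz": 0, "ax": 0, "ay": 0, "az": 0.069, "grip": 1}]}}

```text
time: 44.6
ee_pos: [0.6674, -0.0698, 0.1893]
eef_rot: [[-0.903, 0.43, 0.001], [0.43, 0.903, 0.0], [-0.001, 0.001, -1.0]]
wrist_force: [3.2, 0.6, -8.6]
width: 0.0269
gripper_force: 59.4
```

>>> {"op": "apply_moves", "data": {"rows": [{"dx": -0.24, "dy": -0.55, "dz": 0, "ax": 0, "ay": 0, "az": 0.069, "grip": 1}, {"dx": -0.21, "dy": -0.57, "dz": 0, "ax": 0, "ay": 0, "az": 0.069, "grip": 1}, {"dx": -0.17, "dy": -0.58, "dz": 0, "ax": 0, "ay": 0, "az": 0.069, "grip": 1}, {"dx": -0.13, "dy": -0.59, "dz": 0, "ax": 0, "ay": 0, "az": 0.069, "grip": 1}, {"dx": -0.09, "dy": -0.6, "dz": 0, "ax": 0, "ay": 0, "az": 0.069, "grip": 1}, {"dx": -0.04, "dy": -0.6, "dz": 0, "ax": 0, "ay": 0, "az": 0.069, "grip": 1}, {"dx": 0, "dy": -0.6, "dz": 0, "ax": 0, "ay": 0, "az": 0.069, "grip": 1}, {"dx": 0.04, "dy": -0.6, "dz": 0, "ax": 0, "ay": 0, "az": 0.069, "grip": 1}]}}

```text
time: 45.6
ee_pos: [0.6592, -0.1164, 0.1893]
eef_rot: [[-0.994, -0.107, 0.001], [-0.107, 0.994, 0.001], [-0.001, 0.001, -1.0]]
wrist_force: [3.8, 3.9, -8.7]
width: 0.0265
gripper_force: 59.5
```

```bash
python3 st.py; python3 k.py
```

```text
45.6 pos [ 0.6592 -0.1164  0.1893] yaw of tool y (deg) 96.13387481577566 z [ 0.0011  0.0006 -1.    ] q [ 0.1552  0.5981 -0.0999  1.785   0.0805  0.7614  1.6921] F [ 3.7684  3.8752 -8.6699] w 0.026454301164193006 59.53330636024475
knob [(0.76, array([ 0.66182774, -0.11958878,  0.185     ]))]
strike [(0.75, array([ 0.66292906, -0.11631915,  0.11      ]))]
drawer_handle [(0.67, array([ 0.60858329, -0.02070063,  0.088     ]))]
```

>>> {"op": "apply_moves", "data": {"rows": [{"dx": 0, "dy": -0.1, "dz": 0, "ax": 0, "ay": 0, "az": 0, "grip": 1}, {"dx": 0, "dy": 0, "dz": -0.3, "ax": 0, "ay": 0, "az": 0, "grip": 1}, {"dx": 0, "dy": 0, "dz": -0.3, "ax": 0, "ay": 0, "az": 0, "grip": 1}, {"dx": 0, "dy": 0, "dz": -0.3, "ax": 0, "ay": 0, "az": 0, "grip": 1}, {"dx": 0, "dy": 0, "dz": -0.3, "ax": 0, "ay": 0, "az": 0, "grip": 1}, {"dx": 0, "dy": 0, "dz": 0, "ax": 0, "ay": 0, "az": 0, "grip": 1}, {"dx": 0, "dy": 0, "dz": 0, "ax": 0, "ay": 0, "az": 0, "grip": 1}, {"dx": 0, "dy": 0, "dz": 0, "ax": 0, "ay": 0, "az": 0, "grip": 1}]}}

```text
time: 46.8
ee_pos: [0.6592, -0.117, 0.1774]
eef_rot: [[-0.994, -0.106, 0.001], [-0.106, 0.994, 0.001], [-0.001, 0.0, -1.0]]
wrist_force: [3.0, 4.4, -2.1]
width: 0.0265
gripper_force: 60.6
```

>>> {"op": "apply_moves", "data": {"rows": [{"dx": 0, "dy": 0, "dz": -0.3, "ax": 0, "ay": 0, "az": 0, "grip": 1}, {"dx": 0, "dy": 0, "dz": -0.3, "ax": 0, "ay": 0, "az": 0, "grip": 1}, {"dx": 0, "dy": 0, "dz": -0.3, "ax": 0, "ay": 0, "az": 0, "grip": 1}, {"dx": 0, "dy": 0, "dz": -0.2, "ax": 0, "ay": 0, "az": 0, "grip": 1}, {"dx": 0, "dy": 0, "dz": -0.1, "ax": 0, "ay": 0, "az": 0, "grip": 1}, {"dx": 0, "dy": 0, "dz": -0.1, "ax": 0, "ay": 0, "az": 0, "grip": 1}, {"dx": 0, "dy": 0, "dz": 0, "ax": 0, "ay": 0, "az": 0, "grip": 1}, {"dx": 0, "dy": 0, "dz": 0, "ax": 0, "ay": 0, "az": 0, "grip": 1}]}}

```text
time: 47.8
ee_pos: [0.6592, -0.1171, 0.165]
eef_rot: [[-0.994, -0.106, 0.002], [-0.106, 0.994, 0.0], [-0.002, 0.0, -1.0]]
wrist_force: [1.3, 5.8, 2.6]
width: 0.0267
gripper_force: 61.2
```

```bash
python3 st.py; cat > kz.py <<'E'
from h import *
s=optics.snapshot('scene'); save(s,'kz')
for r in silhouettes('knob',s)[:2]:
    v,u=np.nonzero(r['mask']&(s['depth']>0)); P=np.array([world(s,x,y) for x,y in zip(u,v)]); print(r['confidence'],len(u),P.min(0),P.max(0))
print(pp('knob',s),pp('strike',s))
E
python3 kz.py
```

```text
47.8 pos [ 0.6592 -0.1171  0.165 ] yaw of tool y (deg) 96.06002796232988 z [ 0.0016  0.0004 -1.    ] q [ 0.1538  0.6265 -0.0968  1.8026  0.0858  0.715   1.687 ] F [1.2823 5.7815 2.5945] w 0.026661868118233643 61.17622375488281
0.65 171 [ 0.64684457 -0.12996565  0.09902161] [ 0.66803095 -0.10442463  0.18159163]
[(0.58, 367.68, 394.17600000000004)] [(0.88, 389.504, 267.12)]
```

>>> {"op": "apply_moves", "data": {"rows": [{"dx": 0, "dy": 0, "dz": -0.15, "ax": 0, "ay": 0, "az": 0, "grip": 1}, {"dx": 0, "dy": 0, "dz": -0.1, "ax": 0, "ay": 0, "az": 0, "grip": 1}, {"dx": 0, "dy": 0, "dz": 0, "ax": 0, "ay": 0, "az": 0, "grip": 1}, {"dx": 0, "dy": 0.1, "dz": 0.1, "ax": 0, "ay": 0, "az": 0, "grip": 1}, {"dx": 0, "dy": 0.1, "dz": 0, "ax": 0, "ay": 0, "az": 0, "grip": 1}, {"dx": 0, "dy": 0.1, "dz": 0, "ax": 0, "ay": 0, "az": 0, "grip": 1}, {"dx": 0, "dy": 0.1, "dz": 0, "ax": 0, "ay": 0, "az": 0, "grip": 1}, {"dx": 0, "dy": 0, "dz": 0, "ax": 0, "ay": 0, "az": 0, "grip": 1}]}}

```text
time: 49.0
ee_pos: [0.6592, -0.1156, 0.1648]
eef_rot: [[-0.995, -0.103, 0.003], [-0.103, 0.995, -0.002], [-0.002, -0.002, -1.0]]
wrist_force: [-2.0, 0.1, 13.1]
width: 0.0265
gripper_force: 62.0
```

The bolt has bottomed out. I'll release and retreat.

>>> {"op": "apply_moves", "data": {"rows": [{"dx": 0, "dy": 0, "dz": 0, "ax": 0, "ay": 0, "az": 0, "grip": 0.2}, {"dx": 0, "dy": 0, "dz": 0, "ax": 0, "ay": 0, "az": 0, "grip": -0.2}, {"dx": 0, "dy": 0, "dz": 0, "ax": 0, "ay": 0, "az": 0, "grip": -0.2}, {"dx": 0, "dy": 0, "dz": 0, "ax": 0, "ay": 0, "az": 0, "grip": -0.2}, {"dx": 0, "dy": 0, "dz": 1.5, "ax": 0, "ay": 0, "az": 0, "grip": -0.2}, {"dx": 0, "dy": 0, "dz": 3, "ax": 0, "ay": 0, "az": 0, "grip": -0.2}, {"dx": 0, "dy": 0, "dz": 4, "ax": 0, "ay": 0, "az": 0, "grip": -0.2}, {"dx": -1, "dy": 0, "dz": 4, "ax": 0, "ay": 0, "az": 0, "grip": -0.2}]}}

```text
time: 50.0
ee_pos: [0.6489, -0.1137, 0.2899]
eef_rot: [[-0.994, -0.105, 0.001], [-0.105, 0.994, 0.0], [-0.001, -0.0, -1.0]]
wrist_force: [0.6, -0.7, 0.1]
width: 0.0512
gripper_force: 0.0
```

>>> {"op": "apply_moves", "data": {"rows": [{"dx": -3, "dy": 0, "dz": 0, "ax": 0, "ay": 0, "az": 0, "grip": -0.2}, {"dx": -3, "dy": 0, "dz": 0, "ax": 0, "ay": 0, "az": 0, "grip": -0.2}, {"dx": -3, "dy": 0, "dz": 0, "ax": 0, "ay": 0, "az": 0, "grip": -0.2}, {"dx": -3, "dy": 0, "dz": 0, "ax": 0, "ay": 0, "az": 0, "grip": -0.2}, {"dx": 0, "dy": 0, "dz": 0, "ax": 0, "ay": 0, "az": 0, "grip": -0.2}, {"dx": 0, "dy": 0, "dz": 0, "ax": 0, "ay": 0, "az": 0, "grip": -0.2}, {"dx": 0, "dy": 0, "dz": 0, "ax": 0, "ay": 0, "az": 0, "grip": -0.2}, {"dx": 0, "dy": 0, "dz": 0, "ax": 0, "ay": 0, "az": 0, "grip": -0.2}]}}

```text
time: 51.0
ee_pos: [0.5292, -0.1137, 0.2876]
eef_rot: [[-0.994, -0.105, -0.0], [-0.105, 0.994, 0.0], [0.0, 0.0, -1.0]]
wrist_force: [0.5, -0.0, -0.0]
width: 0.0514
gripper_force: 0.0
```

```bash
python3 st.py; python3 kz.py; python3 jars.py top
```

```text
51.0 pos [ 0.5292 -0.1137  0.2876] yaw of tool y (deg) 96.04522309053881 z [-0.0001  0.0001 -1.    ] q [ 0.1966  0.3381 -0.119   1.9736  0.0531  0.8328  1.7248] F [ 0.4669 -0.0168 -0.0275] w 0.05144500862105173 0.0
0.83 252 [ 0.64546363 -0.12670263  0.10160783] [ 0.67138626 -0.10086918  0.18228554]
[(0.63, 388.22400000000005, 242.976)] [(0.56, 388.992, 266.112)]
```

View pics/kz.png

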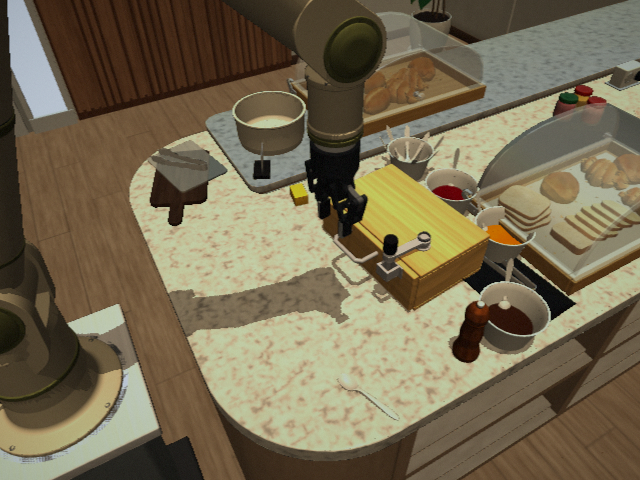

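The drawer is shut and the knob, at (390,243), is down over the socket with the arm held forward. Everything else stands untouched.

```bash
python3 -c "
from rig import workorder; print(workorder.close_job())"
```

```text
the job is handed in; nothing more can be done
None
```

I put all four jars upright in the drawer, slid it home to its stop, locked it with the bolt fully down and handed the job in at about 51 s; no verdict came back.

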